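# Fill the empty pockets of the enamel curing station and close its lamp hood

### The arm

A 6-joint arm with a two-finger parallel gripper is mounted at the origin on the work surface. World frame = base frame: x ahead of the robot, y to its left, z up, the work surface at z = 0. Lengths are in m, angles in rad, forces in N, time in s.
With the tool pointing down it reaches from about 0.425 to 0.95 m from the base axis. Payload 3.5 kg.
Tool frame: the origin (TCP) lies on the centre line of the jaws, within the pads' length; the fingertips stand 19 mm ahead of it and the grasp point (between the pads) is the TCP; z points along the fingers, y is the line along which they close (so a half turn about z gives the same grasp; the last joint's range is limited). The gripper opens to 85 mm and grips with 20 to 120 N. Pads are 22 mm wide; open, the fingers measure 114 mm over their backs; the gripper's body (76 mm by 85 mm) begins 54 mm behind the grasp point. The pads swing forward as they close: fully open they stand 13 mm farther back than shut.
Start: joints at [1.14, 0.286, 1.577, -0, 1.279, -0.15], TCP at [0.187, 0.649, 0.25] pointing down, gripper open.
Joint ranges: [-2.77, 2.77], [-0.9, 2.22], [0.21, 2.48], [-1.53, 4.67], [0.24, 2.81], [-2.84, 2.84]. Speed limits (rad/s): [2.79, 2.79, 3.14, 3.14, 3.14, 3.14].

### API

Orientations are given as a unit quaternion [x, y, z, w].
In Python, from plant import ctrl, imaging gives the robot as it stands. The module is installed in compiled form; this text tells all that it offers.
- The arm moves only by the shell command python3 -m handwheel 'ROWS' [OPENING] [FORCE]. ROWS is JSON, one flat list of numbers, 6 for each row, row after row: the shift along the world's x, y, z in units of 150 mm (1.0 is 150 mm), then the turn, a rotation vector about the world's x, y, z in units of 90 degrees (1.0 is 90 degrees). In form: [tx, ty, tz, rx, ry, rz, tx, ty, tz, rx, ry, rz, ...]. A call has 1 to 5 rows; each row shifts and turns the commanded pose from where the row before left it; what a row does not reach is not made up. A row lasts 1/12 s, in which the tool goes at most 41.7 mm and 7.16 degrees, less where a joint would pass 70% of its speed; a pose out of reach is approached as far as the arm can. A call with a number of a shift or a turn outside -1 to 1 is refused whole. A call with a gripper value outside its range is refused whole. OPENING is the opening, from 0 (shut) to 1 (fully open), set as the call begins (- or left out, the last holds). The fingers move at their own pace and stop on an object; FORCE is the grip in N (left out, the last holds). Time passes only in rows, so rows that do not move let the fingers close. It gives the time, the measured TCP pose, the force, the opening and the grip force at its end, in the units of the state.
- ctrl.get_state(): the state, without advancing time (a new reading comes with each control period).
- imaging.read_camera(name): name is "scene" or "side" or "wrist"; returns (picture, depth): 384x512x3 uint8, blue, green, red; 384x512 float32, m along the optical axis (not along the pixel's ray), 0 where there is no reading.
- imaging.get_calibration(name): a dict with "fovy" (degrees; the focal length in pixels is half the picture's height over the tangent of half this angle, whatever the lens; pixels are square), "cx", "cy" (the principal point, pixels), "R" (3x3) and "t" (3): a world point X has camera coordinates R X + t. Camera axes: x right, y down, z forward; pixel columns grow to the right and rows downward; lengths in m; the calibration is good to about 2 mm. A picture is of the moment at which its call begins: read the wrist's pose just before it. get_calibration takes no time and is no camera call; for the wrist camera it gives the pose at the moment of the call.
- ctrl.sign_off(): hands the job in; it is judged then, once.
The state is a dict: "time": time; "qpos": joint angles; "dq": joint speeds; "joint_efforts": joint torques, N m; "eef_pos": TCP position; "tcp_rot": TCP orientation; "contact_force": force on the tool from outside, world axes, zero at the start; "wrist_torque": the same for the moment, N m; "opening": opening from 0.0 (shut) to 1.0 (fully open); "finger_force": force on a finger pad.
Only numpy, scipy, OpenCV 4.12 (cv2) and the standard library are available. Lean on these libraries where they do the work, as an engineer would, in place of code of your own. Each camera call takes 0.05 s, during which the arm holds its last target. There are 200 camera calls.

### The job

Wind the handwheel back until the white lamp hood is parked against its far stops, then put one spare medallion from the tray, face up and fully down, into every empty pocket of the blue plate; leave the medallions already in pockets as they are and any spares left over lying in the tray. Then wind the hood forward over the medallions until it touches the near stops, and only then press the green start button fully down for a moment and let go. Do not disturb the jar and the syringe.

Things in the scene. Friction and masses are not known exactly. Their poses are not given: they have to be found in the camera images.
- station: The fixed curing station, on which only the hood, handwheel and button move. Origin: centre of the underside of its blue pocket plate (170 x 264 x 18 mm, top 18 mm above the table); x points away from the robot along the rails, y to the left. Two aluminium rails (44 mm high, red stop blocks at both ends, up to 91 mm high) run along x at y = +-147 mm from x = -110 to +320 mm.
- hood (a joint): Slide of the white lamp hood (180 x 300 mm slab with a yellow front edge, underside 52 mm and top 89 mm above the table) on the rails, m. 0 = parked at the back, against the far red stops (hood centre at station x = +200 mm, all pockets clear); 0.200 = fully forward against the near red stops, over the pockets (centre at station x = 0). Moved only by the handwheel, 12 mm per rad.
- wheel_axis (a point): Point on the vertical axis of the handwheel (136 mm across, black rim, on the grey gearbox right of the rails), 90 mm above the table. Clockwise seen from above brings the hood forward (towards the robot), anticlockwise sends it back; 16.7 rad from stop to stop.
- crank_knob (a point): Middle of the red upright crank knob on the handwheel: 20 mm diameter, 46 mm tall, from 95 to 141 mm above the table, 55 mm from the wheel's axis; it spins freely on its pin. The wheel's rim below it tops out at 94 mm.
- start_button (a joint): Green push button (36 mm across, on the grey console right of the rails, nearer the robot than the wheel), m pressed: 0 = up, 0.006 = fully down (5 N, springs back).
- start_button_top (a point): Centre of the green button's top face.
- tray: Fixed flat aluminium tray lined with white paper, left of the station, 320 (x) x 220 (y) x 12 mm, rim 4 mm thick, inner floor 4 mm above the table. Origin: centre of its underside.
- pocket_1 (a point): Floor centre of a round pocket in the blue plate: 66 mm wide with a bevelled mouth, 10 mm deep, white floor 8 mm above the table; five staggered pockets, three in the near row and two in the far row, 88 mm apart within a row. Pocket 1 is in the near row, right.
- pocket_2 (a point): Floor centre of a round pocket in the blue plate: 66 mm wide with a bevelled mouth, 10 mm deep, white floor 8 mm above the table; five staggered pockets, three in the near row and two in the far row, 88 mm apart within a row. Pocket 2 is in the near row, middle.
- pocket_3 (a point): Floor centre of a round pocket in the blue plate: 66 mm wide with a bevelled mouth, 10 mm deep, white floor 8 mm above the table; five staggered pockets, three in the near row and two in the far row, 88 mm apart within a row. Pocket 3 is in the near row, left.
- pocket_4 (a point): Floor centre of a round pocket in the blue plate: 66 mm wide with a bevelled mouth, 10 mm deep, white floor 8 mm above the table; five staggered pockets, three in the near row and two in the far row, 88 mm apart within a row. Pocket 4 is in the far row, right.
- pocket_5 (a point): Floor centre of a round pocket in the blue plate: 66 mm wide with a bevelled mouth, 10 mm deep, white floor 8 mm above the table; five staggered pockets, three in the near row and two in the far row, 88 mm apart within a row. Pocket 5 is in the far row, left.
- set_1: A medallion that was already in pocket 1 at the start, or absent (then that pocket is empty). Brass disc 60 mm across, 32 mm thick, black enamel face with a small gold square up. Origin: centre of its underside; a seated one stands 22 mm proud of the plate.
- set_2: A medallion that was already in pocket 2 at the start, or absent (then that pocket is empty). Brass disc 60 mm across, 32 mm thick, black enamel face with a small gold square up. Origin: centre of its underside; a seated one stands 22 mm proud of the plate.
- set_3: A medallion that was already in pocket 3 at the start, or absent (then that pocket is empty). Brass disc 60 mm across, 32 mm thick, black enamel face with a small gold square up. Origin: centre of its underside; a seated one stands 22 mm proud of the plate.
- set_4: A medallion that was already in pocket 4 at the start, or absent (then that pocket is empty). Brass disc 60 mm across, 32 mm thick, black enamel face with a small gold square up. Origin: centre of its underside; a seated one stands 22 mm proud of the plate.
- set_5: A medallion that was already in pocket 5 at the start, or absent (then that pocket is empty). Brass disc 60 mm across, 32 mm thick, black enamel face with a small gold square up. Origin: centre of its underside; a seated one stands 22 mm proud of the plate.
- spare_1: A spare medallion lying in the tray (may be absent), the same kind: 60 mm across, 32 mm thick, black face up, 0.18 kg. Origin: centre of its underside.
- spare_2: A spare medallion lying in the tray (may be absent), the same kind: 60 mm across, 32 mm thick, black face up, 0.18 kg. Origin: centre of its underside.
- spare_3: A spare medallion lying in the tray (may be absent), the same kind: 60 mm across, 32 mm thick, black face up, 0.18 kg. Origin: centre of its underside.
- spare_4: A spare medallion lying in the tray (may be absent), the same kind: 60 mm across, 32 mm thick, black face up, 0.18 kg. Origin: centre of its underside.
- spare_5: A spare medallion lying in the tray (may be absent), the same kind: 60 mm across, 32 mm thick, black face up, 0.18 kg. Origin: centre of its underside.
- jar: Bystander to be left alone: glass jar with a steel lid, 60 mm across, 75 mm tall. Origin: underside (centre).
- syringe: Bystander to be left alone: paint syringe lying down, 155 mm long, 34 mm wide at its flange. Origin: underside (centre).
Things that resemble listed ones, but are neither listed nor needed, are in the scene too. What is shaped like the spare_5 but pink is not meant.

How it is judged:
On the way, in this order (a step that is already met when the one before it is completed fails the run):
1. the hood is wound back to the far stops (value of joint hood below 0.005 m), for 0.2 s.
2. every pocket holds a medallion, the hood still parked (distance between any of set_1, spare_1, spare_2, spare_3, spare_4, spare_5 and pocket_1 below 0.006 m and distance between any of set_2, spare_1, spare_2, spare_3, spare_4, spare_5 and pocket_2 below 0.006 m and distance between any of set_3, spare_1, spare_2, spare_3, spare_4, spare_5 and pocket_3 below 0.006 m and distance between any of set_4, spare_1, spare_2, spare_3, spare_4, spare_5 and pocket_4 below 0.006 m and distance between any of set_5, spare_1, spare_2, spare_3, spare_4, spare_5 and pocket_5 below 0.006 m and value of joint hood below 0.005 m), for 0.2 s.
3. the hood is wound forward to the near stops (value of joint hood above 0.195 m), for 0.2 s.
4. the start button is pressed down (value of joint start_button above 0.004 m), for 0.1 s.
At the end, for the whole second after the job is handed in: Each of the five pockets holds a medallion seated on its floor (origin within 6 mm of the pocket's floor centre), those there at the start still in their own pockets; each spare is in a pocket or lies flat in the tray, at rest; the hood is within 5 mm of the near stops and still (distance between any of set_1, spare_1, spare_2, spare_3, spare_4, spare_5 and pocket_1 below 0.006 m and distance between any of set_2, spare_1, spare_2, spare_3, spare_4, spare_5 and pocket_2 below 0.006 m and distance between any of set_3, spare_1, spare_2, spare_3, spare_4, spare_5 and pocket_3 below 0.006 m and distance between any of set_4, spare_1, spare_2, spare_3, spare_4, spare_5 and pocket_4 below 0.006 m and distance between any of set_5, spare_1, spare_2, spare_3, spare_4, spare_5 and pocket_5 below 0.006 m and distance between set_1 and pocket_1 below 0.006 m and distance between set_2 and pocket_2 below 0.006 m and distance between set_3 and pocket_3 below 0.006 m and distance between set_4 and pocket_4 below 0.006 m and distance between set_5 and pocket_5 below 0.006 m and ((x of spare_1 in the frame of tray between -0.14 and 0.14 m and y of spare_1 in the frame of tray between -0.09 and 0.09 m and z of spare_1 in the frame of tray below 0.01 m and angle between spare_1's own z axis and vertical below 0.15 rad) or distance between spare_1 and pocket_1 below 0.006 m or distance between spare_1 and pocket_2 below 0.006 m or distance between spare_1 and pocket_3 below 0.006 m or distance between spare_1 and pocket_4 below 0.006 m or distance between spare_1 and pocket_5 below 0.006 m) and ((x of spare_2 in the frame of tray between -0.14 and 0.14 m and y of spare_2 in the frame of tray between -0.09 and 0.09 m and z of spare_2 in the frame of tray below 0.01 m and angle between spare_2's own z axis and vertical below 0.15 rad) or distance between spare_2 and pocket_1 below 0.006 m or distance between spare_2 and pocket_2 below 0.006 m or distance between spare_2 and pocket_3 below 0.006 m or distance between spare_2 and pocket_4 below 0.006 m or distance between spare_2 and pocket_5 below 0.006 m) and ((x of spare_3 in the frame of tray between -0.14 and 0.14 m and y of spare_3 in the frame of tray between -0.09 and 0.09 m and z of spare_3 in the frame of tray below 0.01 m and angle between spare_3's own z axis and vertical below 0.15 rad) or distance between spare_3 and pocket_1 below 0.006 m or distance between spare_3 and pocket_2 below 0.006 m or distance between spare_3 and pocket_3 below 0.006 m or distance between spare_3 and pocket_4 below 0.006 m or distance between spare_3 and pocket_5 below 0.006 m) and ((x of spare_4 in the frame of tray between -0.14 and 0.14 m and y of spare_4 in the frame of tray between -0.09 and 0.09 m and z of spare_4 in the frame of tray below 0.01 m and angle between spare_4's own z axis and vertical below 0.15 rad) or distance between spare_4 and pocket_1 below 0.006 m or distance between spare_4 and pocket_2 below 0.006 m or distance between spare_4 and pocket_3 below 0.006 m or distance between spare_4 and pocket_4 below 0.006 m or distance between spare_4 and pocket_5 below 0.006 m) and ((x of spare_5 in the frame of tray between -0.14 and 0.14 m and y of spare_5 in the frame of tray between -0.09 and 0.09 m and z of spare_5 in the frame of tray below 0.01 m and angle between spare_5's own z axis and vertical below 0.15 rad) or distance between spare_5 and pocket_1 below 0.006 m or distance between spare_5 and pocket_2 below 0.006 m or distance between spare_5 and pocket_3 below 0.006 m or distance between spare_5 and pocket_4 below 0.006 m or distance between spare_5 and pocket_5 below 0.006 m) and linear speed of each of spare_1, spare_2, spare_3, spare_4, spare_5 below 0.02 m/s and value of joint hood above 0.195 m and velocity of joint hood between -0.01 and 0.01 m/s); the robot touches nothing.
It fails at once if a bystander is moved more than 3 cm (distance of any of jar, syringe from where it was at the start of the episode above 0.03 m).
It fails at once if a medallion already in a pocket is taken or knocked out of it (moved more than 3 cm) (distance of any of set_1, set_2, set_3, set_4, set_5 from where it was at the start of the episode above 0.03 m).
It fails at once if the start button is pressed while the hood is not closed (value of joint start_button above 0.004 m and value of joint hood below 0.188 m).
Of set_1, set_2, set_3, set_4, set_5 only 1 to 2 are there at a start; the rules pass over those that are not, and their reading is None.
Of spare_1, spare_2, spare_3, spare_4, spare_5 only 4 to 5 are there at a start; the rules pass over those that are not, and their reading is None.
At some moment in a run one of spare_1, spare_2, spare_3, spare_4, spare_5 may be knocked a few centimetres aside while the robot is not near it.
Once in a run the grip may slacken for a moment while it holds something.
It also fails if it takes over 210 s, if anything falls off the work surface, if the arm or the gripper's body presses on something with over 40 N, if the wrist force passes 120 N, or if a joint passes its speed limit or range.

## Working session

There is one attempt and no reset: what is moved stays moved. The work goes in short steps, Python scripts to look and compute and a shell command to move; the robot and the scene stay as the last step left them, time stands still between calls to the robot, and variables do not carry over. Pictures are saved under pics/ and viewed, at most 14 in all, crops included, and the job is handed in when it is done.

```bash
mkdir -p pics; ls; cat > h.py <<'E'
import numpy as np,cv2
from plant import ctrl,imaging
def cam(n):
    c=imaging.get_calibration(n); im,d=imaging.read_camera(n)
    f=im.shape[0]/2/np.tan(np.radians(c['fovy'])/2)
    return im,d,(f,c['cx'],c['cy'],np.array(c['R']),np.array(c['t']))
def ray(c,uv):
    f,cx,cy,R,t=c; uv=np.atleast_2d(uv).astype(float)
    d=np.c_[(uv[:,0]-cx)/f,(uv[:,1]-cy)/f,np.ones(len(uv))]
    return -R.T@t, d@R
def plane(c,uv,z):
    o,d=ray(c,uv); return o+d*((z-o[2])/d[:,2])[:,None]
def proj(c,X):
    f,cx,cy,R,t=c; p=np.atleast_2d(X)@R.T+t
    return np.c_[f*p[:,0]/p[:,2]+cx,f*p[:,1]/p[:,2]+cy]
def pts(c,d):
    v,u=np.indices(d.shape); o,r=ray(c,np.c_[u.ravel(),v.ravel()])
    P=(o+r*d.ravel()[:,None]).reshape(d.shape+(3,)); P[d==0]=np.nan; return P
E
python3 - <<'E'
from h import *
ims=[]
for n in("scene","side","wrist"):
    im,d,c=cam(n); cv2.imwrite(f"pics/{n}0.png",im); np.savez(f"{n}0.npz",im=im,d=d)
    print(n,c[0],c[1:3],-c[3].T@c[4],c[3][2])
print(ctrl.get_state())
E
```

```text
pics
scene 401.5539308417381 (265.443877830489, 188.20516967107915) [1.10547518 0.30783537 1.11896033] [-0.44992154 -0.25184764 -0.85682167]
side 358.9130730150989 (255.05033458027725, 191.334712439452) [0.07346673 0.679955   1.01301665] [ 0.4029758  -0.55342101 -0.72892776]
wrist 302.0299715516992 (257.88692231636827, 193.04001606826694) [0.11895589 0.66816835 0.37193365] [ 0.26886305 -0.07979307 -0.95986756]
{'time': 0.15, 'qpos': array([ 1.13996572e+00,  2.86995457e-01,  1.57782166e+00, -6.23193574e-07,
        1.27858047e+00, -1.49986946e-01]), 'dq': array([-0.00096626, -0.00345608, -0.00418835, -0.00200987, -0.00014623,
        0.00051261]), 'joint_efforts': array([ 5.24348670e-04, -4.06600320e+01, -2.93142271e+01, -1.65044135e-04,
        3.94357805e-03,  2.65095849e-06]), 'eef_pos': array([0.18685469, 0.64813936, 0.24925302]), 'tcp_rot': array([ 1.39960657e-01,  9.90156654e-01, -8.64763533e-04, -2.58130171e-04]), 'contact_force': array([-0.31973317, -0.68502188, -0.31835053]), 'wrist_torque': array([-0.02049353, -0.00255327,  0.02861481]), 'finger_force': 0.0, 'opening': 1.0011534968603897}
```

View pics/scene0.png

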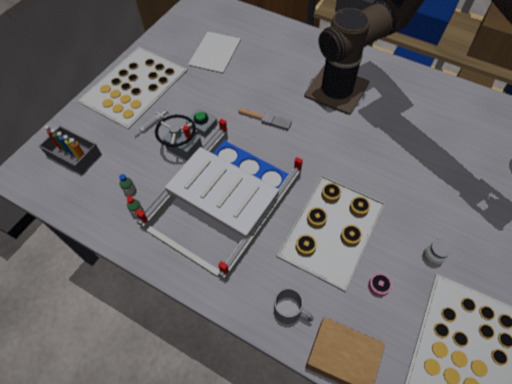

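View pics/side0.png

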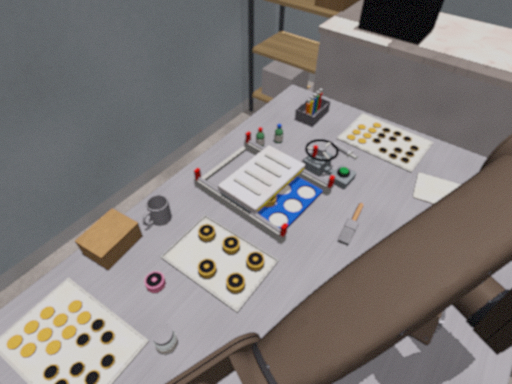

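```bash
python3 - <<'E'
from h import *
from plant import imaging
for n in("scene","side"):
    z=np.load(n+"0.npz"); im,d=z['im'],z['d']; c=imaging.get_calibration(n)
    f=192/np.tan(np.radians(c['fovy'])/2); c=(f,c['cx'],c['cy'],np.array(c['R']),np.array(c['t']))
    P=pts(c,d); hsv=cv2.cvtColor(im,cv2.COLOR_BGR2HSV); H,S,V=cv2.split(hsv)
    M={'red':((H<6)|(H>174))&(S>170)&(V>90),'green':(H>45)&(H<80)&(S>120)&(V>60),'blue':(H>105)&(H<125)&(S>150)&(V>90),'gold':(H>15)&(H<32)&(S>110)&(V>80)}
    for k,m in M.items():
        nn,l,st,ce=cv2.connectedComponentsWithStats(m.astype(np.uint8))
        for i in range(1,nn):
            if st[i,4]<12: continue
            q=P[l==i]; q=q[~np.isnan(q[:,0])]
            if len(q)<5: continue
            md=np.median(q,0)
            if md[0]<0.2 or md[2]<0: continue
            print(n,k,st[i,4],ce[i].round(1),'med',md.round(3),'lo',np.percentile(q,3,0).round(3),'hi',np.percentile(q,97,0).round(3))
a=cv2.resize(np.load("scene0.npz")['im'][90:290,110:400],(800,552),interpolation=cv2.INTER_CUBIC); cv2.imwrite("pics/a.png",a)
b=cv2.resize(np.load("side0.npz")['im'][120:310,150:400],(780,593),interpolation=cv2.INTER_CUBIC); cv2.imwrite("pics/b.png",b)
E
```

```text
scene red 19 [221.9 121.4] med [ 0.409 -0.248  0.089] lo [ 0.402 -0.256  0.086] hi [ 0.415 -0.238  0.091]
scene red 18 [185.6 127.6] med [ 0.519 -0.307  0.138] lo [ 0.514 -0.315  0.136] hi [ 0.528 -0.298  0.145]
scene red 25 [298.2 160.1] med [0.426 0.045 0.09 ] lo [0.419 0.036 0.085] hi [0.432 0.053 0.095]
scene red 29 [129.6 198.6] med [ 0.79  -0.328  0.088] lo [ 0.778 -0.344  0.069] hi [ 0.798 -0.32   0.093]
scene red 42 [139.5 212.6] med [ 0.813 -0.273  0.088] lo [ 0.794 -0.311  0.04 ] hi [ 0.821 -0.262  0.091]
scene red 42 [222.4 265.3] med [0.832 0.022 0.09 ] lo [0.825 0.013 0.086] hi [0.838 0.032 0.093]
scene green 64 [200.  115.6] med [ 0.401 -0.345  0.056] lo [ 0.384 -0.36   0.051] hi [ 0.416 -0.332  0.06 ]
scene blue 520 [250.2 160.1] med [ 0.45  -0.123  0.016] lo [ 0.432 -0.236  0.011] hi [0.493 0.013 0.02 ]
scene blue 21 [122.  176.8] med [ 0.741 -0.395  0.089] lo [ 0.735 -0.403  0.085] hi [ 0.749 -0.39   0.092]
scene gold 47 [104.9  88.5] med [ 0.434 -0.764  0.009] lo [ 0.421 -0.783  0.005] hi [ 0.447 -0.75   0.014]
scene gold 51 [114.8  93.5] med [ 0.436 -0.717  0.009] 
[... 7558 characters left out ...]
[0.684 0.668 0.013]
side gold 140 [ 52.8 347. ] med [0.721 0.714 0.01 ] lo [0.706 0.698 0.007] hi [0.736 0.729 0.013]
side gold 145 [ 27.6 349.7] med [0.768 0.758 0.01 ] lo [0.753 0.743 0.006] hi [0.784 0.773 0.013]
side gold 40 [108.2 362.4] med [0.566 0.651 0.01 ] lo [0.558 0.632 0.007] hi [0.583 0.664 0.013]
side gold 34 [ 78.3 371.1] med [0.61  0.71  0.011] lo [0.605 0.693 0.009] hi [0.624 0.725 0.014]
side gold 50 [ 51.5 373.2] med [0.66  0.754 0.011] lo [0.651 0.736 0.008] hi [0.68  0.77  0.014]
side gold 27 [ 95.2 375.3] med [0.567 0.688 0.011] lo [0.555 0.681 0.007] hi [0.586 0.701 0.013]
side gold 13 [ 64.9 380.7] med [0.62  0.744 0.011] lo [0.611 0.741 0.009] hi [0.628 0.745 0.013]
```

View pics/a.png

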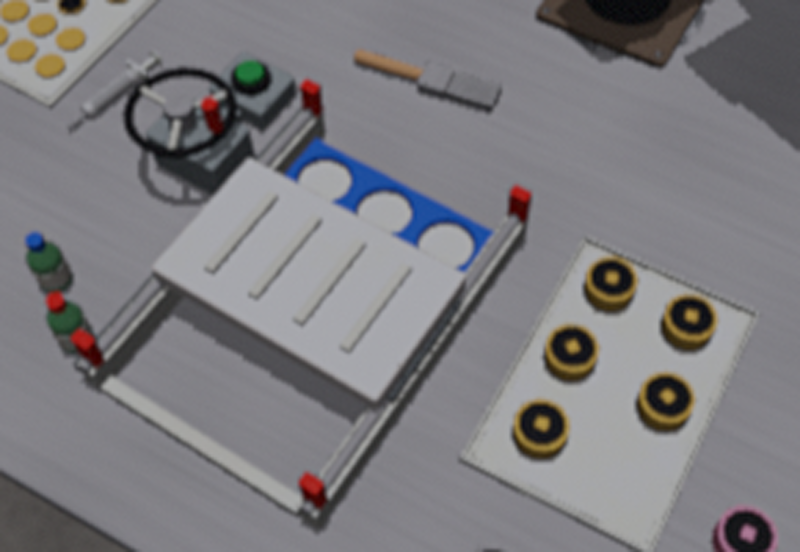

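View pics/b.png

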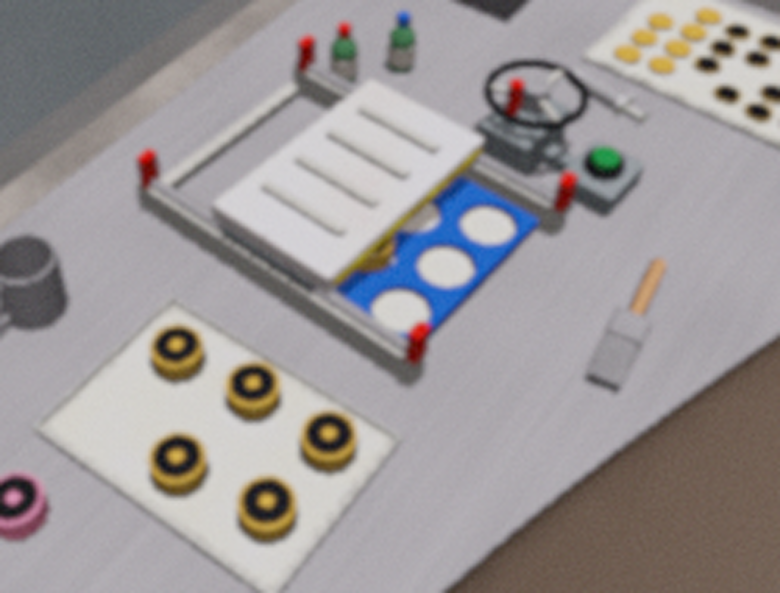

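```bash
R='[0.16,-0.187,0,0,0,-0.077,0.16,-0.187,0,0,0,-0.077,0.16,-0.187,0,0,0,-0.077,0.16,-0.187,0,0,0,-0.077,0.16,-0.187,0,0,0,-0.077]'
python3 -m handwheel '[0.16,-0.187,0,0,0,-0.077,0.16,-0.187,0,0,0,-0.077,0.16,-0.187,0,0,0,-0.077,0.16,-0.187,0,0,0,-0.077,0.16,-0.187,0,0,0,-0.077]'
python3 -m handwheel '[0.16,-0.187,0,0,0,-0.077,0.16,-0.187,0,0,0,-0.077,0.16,-0.187,0,0,0,-0.077,0.16,-0.187,0,0,0,-0.077,0.16,-0.187,0,0,0,-0.077]'
python3 -m handwheel '[0.16,-0.187,0,0,0,-0.077,0.16,-0.187,0,0,0,0,0.16,-0.187,0,0,0,0,0.16,-0.187,0,0,0,0,0.16,-0.187,0,0,0,0]'
cat > wheel.py <<'E'
from h import *
from scipy.optimize import least_squares
def fit(P,im,tag):
    m=(im.max(2)<70)&(abs(P[...,2]-0.088)<0.012)&(abs(P[...,0]-0.48)<0.12)&(abs(P[...,1]+0.35)<0.12)
    q=P[m]; 
    if len(q)<20: return
    r=least_squares(lambda p:np.hypot(q[:,0]-p[0],q[:,1]-p[1])-p[2],[.48,-.35,.063],loss='soft_l1',f_scale=.003)
    print(tag,'wheel',r.x.round(4),len(q),'z',np.median(q[:,2]).round(4))
E
python3 - <<'E'
from wheel import *
from plant import imaging
for n in("scene","side"):
    z=np.load(n+"0.npz"); c=imaging.get_calibration(n)
    c=(192/np.tan(np.radians(c['fovy'])/2),c['cx'],c['cy'],np.array(c['R']),np.array(c['t']))
    fit(pts(c,z['d']),z['im'],n)
im,d,c=cam("wrist"); cv2.imwrite("pics/w1.png",im); np.savez("w1.npz",im=im,d=d)
print(ctrl.get_state()['eef_pos'],ctrl.get_state()['tcp_rot'],ctrl.get_state()['time'])
E
```

```text
time: 0.57
eef_pos: [0.3076, 0.5068, 0.2499]
tcp_rot: [0.431, 0.902, -0.0, -0.0]
contact_force: [0.4, 0.5, 0.1]
opening: 0.997
finger_force: 0.0
time: 0.98
eef_pos: [0.4277, 0.3664, 0.2501]
tcp_rot: [0.68, 0.733, -0.0, -0.0]
contact_force: [0.4, 0.4, 0.2]
opening: 1.001
finger_force: 0.0
time: 1.4
eef_pos: [0.5477, 0.2262, 0.25]
tcp_rot: [0.721, 0.693, -0.0, -0.0]
contact_force: [-0.1, 1.0, 0.6]
opening: 0.997
finger_force: 0.0
scene wheel [ 0.5159 -0.3619  0.0614] 350 z 0.091
side wheel [ 0.5083 -0.3616  0.0613] 97 z 0.0911
[0.55178554 0.22130719 0.25011158] [ 7.22828051e-01  6.91023353e-01 -1.68983757e-04  2.51106953e-03] 1.45
```

View pics/w1.png

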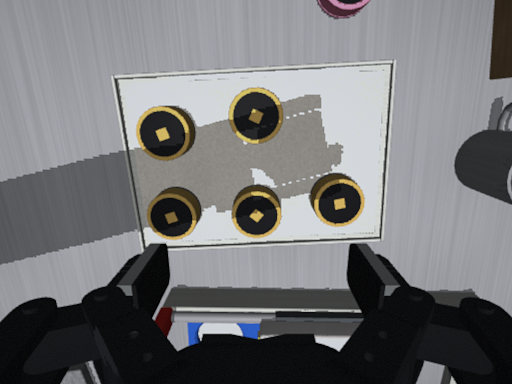

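```bash
cat > spares.py <<'E'
from h import *
def spares(im,c,d=None):
    g=cv2.cvtColor(im,cv2.COLOR_BGR2HSV); H,S,V=cv2.split(g)
    m=((V<60)).astype(np.uint8); out=[]
    cs,hh=cv2.findContours(m,cv2.RETR_EXTERNAL,cv2.CHAIN_APPROX_NONE)
    for k in cs:
        if len(k)<40 or cv2.contourArea(k)<150: continue
        h=cv2.convexHull(k).reshape(-1,2)
        p=plane(c,h,0.036)[:,:2]; (x,y),r=cv2.minEnclosingCircle(p.astype(np.float32))
        if 0.018<r<0.034: out.append((round(x,4),round(y,4),round(r,4))); 
    return out
E
python3 - <<'E'
from spares import *
from plant import imaging,ctrl
z=np.load("w1.npz"); c=imaging.get_calibration("wrist")
c=(192/np.tan(np.radians(c['fovy'])/2),c['cx'],c['cy'],np.array(c['R']),np.array(c['t']))
P=pts(c,z['d'])
for s in spares(z['im'],c):
    u,v=proj(c,[s[0],s[1],.036])[0].astype(int); print(s,(u,v),'depth z',np.nanmedian(P[v-3:v+4,u-3:u+4,2]).round(4))
print(ctrl.get_state()['eef_pos'])
E
for i in 1; do
python3 -m handwheel '[-0.016,-0.235,0,0,0,0,-0.016,-0.235,0,0,0,0,-0.016,-0.235,0,0,0,0,-0.016,-0.235,0,0,0,0,-0.016,-0.235,0,0,0,0]' - 
python3 -m handwheel '[-0.016,-0.235,0,0,0,0,-0.016,-0.235,0,0,0,0,-0.016,-0.235,0,0,0,0,-0.016,-0.235,0,0,0,0,-0.016,-0.235,0,0,0,0]' -
python3 -m handwheel '[-0.016,-0.235,0,0,0,0,-0.016,-0.235,0,0,0,0,-0.016,-0.235,0,0,0,0,-0.016,-0.235,0,0,0,0,-0.016,-0.235,0,0,0,0]' -
python3 -m handwheel '[0,0,0,0,0,0,0,0,0,0,0,0,0,0,0,0,0,0]'
done
python3 - <<'E'
from wheel import *
im,d,c=cam("wrist"); P=pts(c,d); cv2.imwrite("pics/w2.png",im); np.savez("w2.npz",im=im,d=d)
fit(P,im,'wrist')
H,S,V=cv2.split(cv2.cvtColor(im,cv2.COLOR_BGR2HSV)); m=((H<6)|(H>174))&(S>170)&(V>90)
n,l,st,ce=cv2.connectedComponentsWithStats(m.astype(np.uint8))
for i in range(1,n):
    if st[i,4]>30:
        q=P[l==i]; q=q[~np.isnan(q[:,0])]; zt=np.percentile(q[:,2],97); t=q[q[:,2]>zt-.006]
        print('red',ce[i].round(),st[i,4],'top z',zt.round(4),((t.min(0)+t.max(0))/2).round(4))
print(ctrl.get_state()['eef_pos'],ctrl.get_state()['tcp_rot'])
E
```

```text
(0.4474, 0.1683, 0.0245) (np.int64(171), np.int64(217)) depth z 0.0359
(0.5487, 0.1661, 0.0246) (np.int64(256), np.int64(215)) depth z 0.0363
(0.6469, 0.1765, 0.0246) (np.int64(339), np.int64(203)) depth z 0.0368
(0.4501, 0.2656, 0.0246) (np.int64(162), np.int64(134)) depth z 0.0357
(0.4686, 0.2698, 0.0246) (np.int64(178), np.int64(129)) depth z 0.0356
(0.5533, 0.2803, 0.0244) (np.int64(255), np.int64(115)) depth z 0.0359
[0.55178554 0.22130719 0.25011158]
time: 1.87
eef_pos: [0.5344, 0.0503, 0.25]
tcp_rot: [0.721, 0.693, -0.0, -0.0]
contact_force: [0.6, 0.3, 0.1]
opening: 1.004
finger_force: 0.0
time: 2.28
eef_pos: [0.5224, -0.126, 0.2501]
tcp_rot: [0.721, 0.693, -0.0, -0.0]
contact_force: [-0.3, -0.2, -0.5]
opening: 1.002
finger_force: 0.0
time: 2.7
eef_pos: [0.5105, -0.3023, 0.25]
tcp_rot: [0.721, 0.693, 0.0, -0.0]
contact_force: [0.1, 0.4, 0.4]
opening: 1.0
finger_force: 0.0
time: 2.95
eef_pos: [0.5108, -0.3003, 0.2498]
tcp_rot: [0.721, 0.693, 0.0, -0.001]
contact_force: [-0.3, 0.8, -0.8]
opening: 1.0
finger_force: 0.0
wrist wheel [ 0.5133 -0.3629  0.0608] 4130 z 0.0924
red [143. 134.] 390 top z 0.0917 [ 0.4067 -0.2505  0.0898]
red [266. 208.] 363 top z 0.1415 [ 0.5176 -0.31    0.1393]
[ 0.51102417 -0.29973954  0.24990494] [ 7.20985933e-01  6.92949458e-01  1.33948910e-04 -5.60840719e-04]
```

View pics/w2.png

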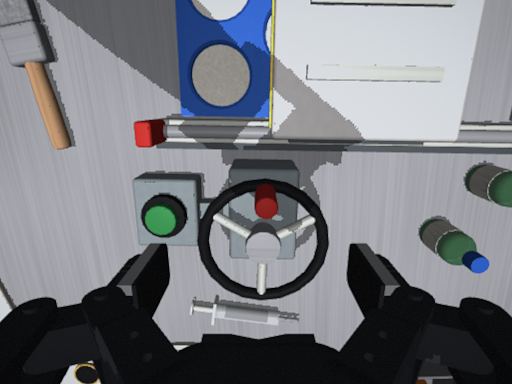

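```bash

python3 -m handwheel '[0.0067,-0.01,-0.173,0,0,0,0.0067,-0.01,-0.173,0,0,0,0.0067,-0.01,-0.173,0,0,0,0.0067,-0.01,-0.173,0,0,0,0.0067,-0.01,-0.173,0,0,0]' 1
python3 -m handwheel '[0,0,0,0,0,0,0,0,0,0,0,0,0,0,0,0,0,0,0,0,0,0,0,0,0,0,0,0,0,0]' 0 50
python3 -m handwheel '[0,0,0,0,0,0,0,0,0,0,0,0,0,0,0,0,0,0,0,0,0,0,0,0,0,0,0,0,0,0]'
python3 - <<'E'
import numpy as np
for d in (1,-1):
    for s in (0,):
        a=np.radians(87)+d*np.radians(18)*np.arange(21)
        p=np.c_[np.cos(a),np.sin(a)]*.055/.15
        print(np.diff(p,axis=0).round(3).tolist())
E
```

```text
time: 3.42
eef_pos: [0.5165, -0.3065, 0.1197]
tcp_rot: [0.72, 0.694, 0.0, 0.0]
contact_force: [-0.5, 0.4, -0.4]
opening: 1.001
finger_force: 0.0
time: 3.83
eef_pos: [0.5172, -0.309, 0.1231]
tcp_rot: [0.721, 0.693, 0.0, 0.002]
contact_force: [0.3, -0.3, -0.0]
opening: 0.297
finger_force: 0.0
time: 4.25
eef_pos: [0.5171, -0.309, 0.123]
tcp_rot: [0.721, 0.693, 0.0, 0.001]
contact_force: [-0.0, 2.3, 7.2]
opening: 0.219
finger_force: 48.8
[[-0.114, -0.012], [-0.105, -0.047], [-0.085, -0.077], [-0.057, -0.099], [-0.024, -0.112], [0.012, -0.114], [0.047, -0.105], [0.077, -0.085], [0.099, -0.057], [0.112, -0.024], [0.114, 0.012], [0.105, 0.047], [0.085, 0.077], [0.057, 0.099], [0.024, 0.112], [-0.012, 0.114], [-0.047, 0.105], [-0.077, 0.085], [-0.099, 0.057], [-0.112, 0.024]]
[[0.112, -0.024], [0.099, -0.057], [0.077, -0.085], [0.047, -0.105], [0.012, -0.114], [-0.024, -0.112], [-0.057, -0.099], [-0.085, -0.077], [-0.105, -0.047], [-0.114, -0.012], [-0.112, 0.024], [-0.099, 0.057], [-0.077, 0.085], [-0.047, 0.105], [-0.012, 0.114], [0.024, 0.112], [0.057, 0.099], [0.085, 0.077], [0.105, 0.047], [0.114, 0.012]]
```

```bash

python3 -m handwheel '[-0.114,-0.012,0,0,0,0,-0.105,-0.047,0,0,0,0]'
python3 -m handwheel '[-0.085,-0.077,0,0,0,0,-0.057,-0.099,0,0,0,0,-0.024,-0.112,0,0,0,0]'
python3 -m handwheel '[0,0,0,0,0,0,0,0,0,0,0,0]'
```

```text
time: 4.42
eef_pos: [0.4848, -0.3167, 0.123]
tcp_rot: [0.721, 0.693, 0.001, 0.001]
contact_force: [2.0, 0.5, 6.0]
opening: 0.22
finger_force: 50.5
time: 4.67
eef_pos: [0.4581, -0.3608, 0.123]
tcp_rot: [0.721, 0.693, 0.0, 0.001]
contact_force: [2.7, 2.7, 4.5]
opening: 0.22
finger_force: 50.3
time: 4.83
eef_pos: [0.4582, -0.3626, 0.1229]
tcp_rot: [0.722, 0.692, -0.001, 0.001]
contact_force: [-4.1, -1.0, 7.6]
opening: 0.216
finger_force: 50.8
```

```bash

python3 -m handwheel '[0.012,-0.114,0,0,0,0,0.047,-0.105,0,0,0,0,0.077,-0.085,0,0,0,0,0.099,-0.057,0,0,0,0,0.112,-0.024,0,0,0,0]'|egrep 'pos|for'
python3 -m handwheel '[0.114,0.012,0,0,0,0,0.105,0.047,0,0,0,0,0.085,0.077,0,0,0,0,0.057,0.099,0,0,0,0,0.024,0.112,0,0,0,0]'|egrep 'pos|for'
python3 -m handwheel '[-0.012,0.114,0,0,0,0,-0.047,0.105,0,0,0,0,-0.077,0.085,0,0,0,0,-0.099,0.057,0,0,0,0,-0.112,0.024,0,0,0,0]'|egrep 'pos|for'
python3 -m handwheel '[0,0,0,0,0,0,0,0,0,0,0,0]'|egrep 'pos|for'
cat > hood.py <<'E'
from h import *
# hood front/back edges from the side and scene clouds: station frame
O=np.array([.513,-.107]);yaw=-.055; ex=np.array([np.cos(yaw),np.sin(yaw)]); ey=np.array([-ex[1],ex[0]])
for n in("scene","side"):
    im,d,c=cam(n); P=pts(c,d); q=P[np.abs(P[...,2]-.089)<.006]; s=np.c_[(q[:,:2]-O)@ex,(q[:,:2]-O)@ey]
    s=s[(abs(s[:,1])<.11)&(s[:,0]>-.12)&(s[:,0]<.32)]
    print(n,'hood x range',np.percentile(s[:,0],[1,99]).round(4))
E
python3 hood.py
```

```text
eef_pos: [0.5111, -0.419, 0.1229]
contact_force: [-1.3, 6.3, 10.9]
finger_force: 50.9
eef_pos: [0.5683, -0.3667, 0.1229]
contact_force: [-11.1, -1.2, 10.6]
finger_force: 51.1
eef_pos: [0.5175, -0.3088, 0.123]
contact_force: [2.2, -6.4, 4.3]
finger_force: 50.5
eef_pos: [0.5164, -0.3089, 0.1229]
contact_force: [-1.6, -0.6, 6.7]
finger_force: 50.9
scene hood x range [0.1049 0.2712]
side hood x range [0.0963 0.262 ]
```

```bash

for r in 1; do
python3 -m handwheel '[-0.114,-0.012,0,0,0,0]'|egrep 'pos|for'
python3 -m handwheel '[-0.105,-0.047,0,0,0,0]'|egrep 'pos|for'
python3 -m handwheel '[0,0,0,0,0,0]'|egrep 'pos|for'; done; python3 hood.py
```

```text
eef_pos: [0.5021, -0.3099, 0.123]
contact_force: [3.3, -0.8, 6.0]
finger_force: 51.1
eef_pos: [0.485, -0.3165, 0.123]
contact_force: [2.6, -0.3, 6.8]
finger_force: 51.0
eef_pos: [0.4827, -0.3181, 0.1229]
contact_force: [-2.2, 1.9, 8.7]
finger_force: 51.2
scene hood x range [0.1135 0.2763]
side hood x range [0.1053 0.2707]
```

```bash

python3 -m handwheel '[-0.085,-0.077,0,0,0,0]'|egrep 'pos|contact'
python3 -m handwheel '[-0.057,-0.099,0,0,0,0]'|egrep 'pos|contact'
python3 -m handwheel '[0,0,0,0,0,0]'|egrep 'pos|contact'; python3 hood.py
```

```text
eef_pos: [0.4723, -0.3269, 0.1229]
contact_force: [1.9, 3.0, 8.8]
eef_pos: [0.4624, -0.3424, 0.1229]
contact_force: [0.1, 2.0, 8.1]
eef_pos: [0.4613, -0.3456, 0.1229]
contact_force: [-4.7, 0.6, 9.5]
scene hood x range [0.1205 0.286 ]
side hood x range [0.1106 0.2774]
```

```bash

python3 -m handwheel '[-0.024,-0.112,0,0,0,0]'|egrep 'pos|contact'
python3 -m handwheel '[0,0,0,0,0,0]'|egrep 'pos|contact'
python3 -m handwheel '[0.006,-0.057,0,0,0,0]'|egrep 'pos|contact'
python3 -m handwheel '[0,0,0,0,0,0]'|egrep 'pos|contact'; python3 hood.py
```

```text
eef_pos: [0.4584, -0.3586, 0.1229]
contact_force: [-1.7, 3.7, 8.6]
eef_pos: [0.4583, -0.3608, 0.1229]
contact_force: [-3.6, 3.1, 10.7]
eef_pos: [0.4584, -0.362, 0.1227]
contact_force: [-8.7, 39.9, 32.2]
eef_pos: [0.4584, -0.3616, 0.1227]
contact_force: [-8.3, 26.6, 25.3]
scene hood x range [0.1256 0.2915]
side hood x range [0.1201 0.2804]
```

```bash

python3 -m handwheel '[0,0.04,0,0,0,0,0,0,0,0,0,0]'|egrep 'pos|contact'
python3 -m handwheel '[0,0,0,0,0,0,0,0,0,0,0,0,0,0,0,0,0,0,0,0,0,0,0,0]' 1|egrep 'pos|contact|open'
python3 -m handwheel '[0,0,0.2,0,0,0,0,0,0.2,0,0,0,0,0,0.2,0,0,0,0,0,0.2,0,0,0,0,0,0.1,0,0,0]'|egrep 'pos|contact|open'
python3 -m handwheel '[0.06,0.23,0,0,0,0,0.06,0.23,0,0,0,0,0.06,0.23,0,0,0,0,0.06,0.23,0,0,0,0,0.06,0.23,0,0,0,0]'|egrep 'pos|contact|open'
python3 -m handwheel '[0,0.23,0,0,0,0,0,0.2,0,0,0,0,0,0,0,0,0,0,0,0,0,0,0,0,0,0,0,0,0,0]'|egrep 'pos|contact|open'
python3 - <<'E'
from h import *
im,d,c=cam("wrist"); P=pts(c,d); cv2.imwrite("pics/w3.png",im); np.savez("w3.npz",im=im,d=d,R=c[3],t=c[4],f=c[0],cx=c[1],cy=c[2])
print(ctrl.get_state()['eef_pos'])
E
python3 hood.py
```

```text
eef_pos: [0.4584, -0.3609, 0.1229]
contact_force: [-8.4, 7.0, 13.8]
eef_pos: [0.4591, -0.3628, 0.12]
contact_force: [0.4, 0.7, 0.2]
opening: 0.776
eef_pos: [0.4602, -0.3642, 0.2599]
contact_force: [-0.5, -0.9, 0.2]
opening: 0.998
eef_pos: [0.5043, -0.1891, 0.2551]
contact_force: [1.3, 0.1, 0.9]
opening: 1.001
eef_pos: [0.5043, -0.1265, 0.2554]
contact_force: [-0.9, -1.0, -0.0]
opening: 0.998
[ 0.50427501 -0.12695138  0.25543029]
scene hood x range [0.1245 0.2893]
side hood x range [0.1163 0.2808]
```

View pics/w3.png

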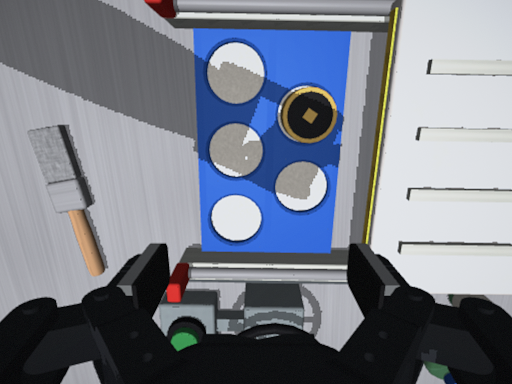

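```bash
cat > pockets.py <<'E'
from h import *
from scipy.optimize import least_squares
z=np.load("w3.npz"); im,d=z['im'],z['d']; c=(float(z['f']),float(z['cx']),float(z['cy']),z['R'],z['t'])
P=pts(c,d); H,S,V=cv2.split(cv2.cvtColor(im,cv2.COLOR_BGR2HSV)); o=-c[3].T@c[4]
blue=((H>100)&(H<130)&(S>100)).astype(np.uint8)
print('plate z',np.nanmedian(P[blue>0][:,2]).round(4), 'cam',o.round(3))
cs,_=cv2.findContours(blue,cv2.RETR_EXTERNAL,cv2.CHAIN_APPROX_NONE); k=max(cs,key=cv2.contourArea)
box=cv2.minAreaRect(plane(c,cv2.convexHull(k).reshape(-1,2),.018)[:,:2].astype(np.float32)); print('plate box',box)
ins=np.zeros_like(blue); cv2.drawContours(ins,[cv2.convexHull(k)],-1,1,-1)
m=(ins&(S<70)&(V>60)).astype(np.uint8); m=cv2.morphologyEx(m,cv2.MORPH_OPEN,np.ones((5,5)))
cs,_=cv2.findContours(m,cv2.RETR_EXTERNAL,cv2.CHAIN_APPROX_NONE); C=[]
for k in cs:
    if cv2.contourArea(k)<800: continue
    p=plane(c,cv2.convexHull(k).reshape(-1,2),.008)[:,:2]; m0=p.mean(0); r=m0-o[:2]
    q=p[(p-m0)@r>-.2*.03*np.linalg.norm(r)] if np.linalg.norm(r)>.03 else p
    s=least_squares(lambda x:np.hypot(*(q-x[:2]).T)-x[2],[*m0,.033],loss='soft_l1',f_scale=.001)
    s2=least_squares(lambda x:np.hypot(*(q-x).T)-.033,m0,loss='soft_l1',f_scale=.001)
    mk=np.zeros_like(m); cv2.drawContours(mk,[k],-1,1,-1); mk=cv2.erode(mk,np.ones((7,7)))
    print('pocket',s.x.round(4),'fixed r',s2.x.round(4),'floor z',np.nanmedian(P[mk>0][:,2]).round(4)); C.append(s2.x)
E
python3 pockets.py
```

```text
plate z 0.0173 cam [ 0.508 -0.055  0.378]
plate box ((0.5179980397224426, -0.10993960499763489), (0.2649437487125397, 0.17002704739570618), 86.72078704833984)
pocket [ 0.4733 -0.1959  0.0325] fixed r [ 0.4734 -0.1953] floor z 0.0079
pocket [ 0.5578 -0.1563  0.0327] fixed r [ 0.5577 -0.156 ] floor z 0.0079
pocket [ 0.4784 -0.1078  0.0326] fixed r [ 0.4786 -0.1074] floor z 0.0078
pocket [ 0.4835 -0.0198  0.0326] fixed r [ 0.4837 -0.0202] floor z 0.0078
```

```bash

python3 -m handwheel '[0.032,0.261,0,0,0,0,0.032,0.261,0,0,0,0,0.032,0.261,0,0,0,0,0.032,0.261,0,0,0,0,0.032,0.261,0,0,0,0]'|egrep 'pos|contact|open'
python3 -m handwheel '[0.032,0.261,0,0,0,0,0.032,0.261,0,0,0,0,0.032,0.261,0,0,0,0,0.032,0.261,0,0,0,0,0,0,0,0,0,0]'|egrep 'pos|contact|open'
python3 -m handwheel '[0,0,0,0,0,0,0,0,0,0,0,0,0,0,0,0,0,0]'|egrep 'pos|contact|open'
cat > look.py <<'E'
from spares import *
from plant import ctrl
im,d,c=cam("wrist"); P=pts(c,d); print(-c[3].T@c[4], ctrl.get_state()['eef_pos'])
for s in spares(im,c):
    u,v=proj(c,[s[0],s[1],.036])[0].astype(int); print(s,(u,v),'z',np.nanmedian(P[v-3:v+4,u-3:u+4,2]).round(4))
E
python3 look.py
```

```text
eef_pos: [0.5286, 0.0702, 0.2557]
contact_force: [-0.3, 0.8, 0.5]
opening: 0.994
eef_pos: [0.5479, 0.231, 0.2554]
contact_force: [0.1, -1.3, -0.3]
opening: 0.999
eef_pos: [0.5477, 0.2248, 0.2553]
contact_force: [-0.0, 0.5, 0.4]
opening: 0.998
[0.55130427 0.29612976 0.37815403] [0.54772715 0.22469673 0.25545894]
(0.4428, 0.1736, 0.0246) (np.int64(172), np.int64(214)) z 0.036
(0.544, 0.1719, 0.0245) (np.int64(256), np.int64(212)) z 0.0361
(0.642, 0.1827, 0.0245) (np.int64(338), np.int64(200)) z 0.0364
(0.4451, 0.2711, 0.0246) (np.int64(163), np.int64(132)) z 0.036
(0.5482, 0.2861, 0.0245) (np.int64(255), np.int64(114)) z 0.036
```

```bash

python3 -m handwheel '[-0.14,-0.068,-0.2,0,0,0,-0.14,-0.068,-0.2,0,0,0,-0.14,-0.068,-0.2,0,0,0,-0.14,-0.068,-0.2,0,0,0,-0.14,-0.068,-0.2,0,0,0]' 1|egrep 'pos|contact|open'
python3 -m handwheel '[0,0,0,0,0,0,0,0,-0.168,0,0,0,0,0,-0.168,0,0,0,0,0,-0.168,0,0,0,0,0,0,0,0,0]'|egrep 'pos|contact|open'
python3 -m handwheel '[0,0,0,0,0,0,0,0,0,0,0,0,0,0,0,0,0,0,0,0,0,0,0,0,0,0,0,0,0,0]' 0 60|egrep 'pos|contact|open|fing'
python3 -m handwheel '[0,0,0,0,0,0,0,0,0,0,0,0,0,0,0,0,0,0]'|egrep 'pos|contact|open|fing'
```

```text
eef_pos: [0.4416, 0.1736, 0.1047]
contact_force: [1.0, -0.5, 0.2]
opening: 1.001
eef_pos: [0.4398, 0.1738, 0.0265]
contact_force: [-0.5, -0.2, -0.2]
opening: 0.999
eef_pos: [0.4447, 0.1755, 0.0325]
contact_force: [0.2, -1.2, 5.2]
opening: 0.683
finger_force: 65.3
eef_pos: [0.4447, 0.1755, 0.0325]
contact_force: [0.3, -1.0, 6.4]
opening: 0.68
finger_force: 65.3
```

```bash

python3 -m handwheel '[0,0,0.24,0,0,0,0,0,0.24,0,0,0,0,0,0.24,0,0,0,0,0,0,0,0,0]'|egrep 'pos|contact|open'
python3 -m handwheel '[0.052,-0.258,0,0,0,0,0.052,-0.258,0,0,0,0,0.052,-0.258,0,0,0,0,0.052,-0.258,0,0,0,0,0.052,-0.258,0,0,0,0]'|egrep 'pos|contact|open'
python3 -m handwheel '[0,0,0,0,0,0,0,0,0,0,0,0,0,0,0,0,0,0,0,0,0,0,0,0]'|egrep 'pos|contact|open|fing'
python3 - <<'E'
from h import *
im,d,c=cam("wrist"); cv2.imwrite("pics/w4.png",im); np.savez("w4.npz",im=im,d=d)
E
```

```text
eef_pos: [0.4472, 0.1763, 0.1462]
contact_force: [1.6, 1.9, -0.8]
opening: 0.682
eef_pos: [0.481, -0.0196, 0.1379]
contact_force: [0.8, 0.5, -2.8]
opening: 0.678
eef_pos: [0.4807, -0.017, 0.1374]
contact_force: [-0.3, 0.2, -1.7]
opening: 0.681
finger_force: 66.0
```

View pics/w4.png

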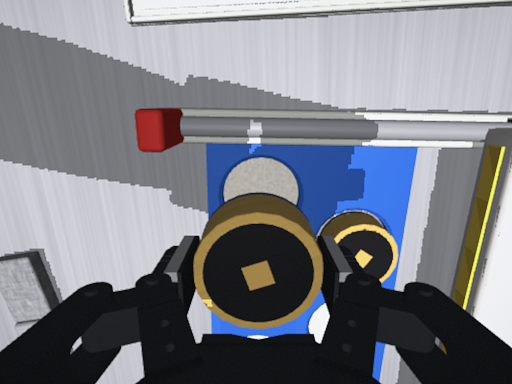

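```bash
cat > held.py <<'E'
from h import *
import sys
from plant import ctrl
im,d,c=cam("wrist"); P=pts(c,d); e=ctrl.get_state()['eef_pos']; H,S,V=cv2.split(cv2.cvtColor(im,cv2.COLOR_BGR2HSV))
m=((H>12)&(H<34)&(S>90)&(V>70)).astype(np.uint8)
u,v=proj(c,e)[0]
n,l,st,ce=cv2.connectedComponentsWithStats(m)
b=min((i for i in range(1,n) if 150<st[i,4]<2500 and st[i,2]<50),key=lambda i:np.hypot(*(ce[i]-[u,v])))
zt=np.nanmedian(P[cv2.erode((l==b).astype(np.uint8),np.ones((5,5)))>0][:,2])
ct=plane(c,ce[b],zt)[0]
print('tcp',e.round(4),'disc',ct.round(4),'off',(ct-e).round(4))
for i,p in {'1':(.4734,-.1953),'2':(.4786,-.1076),'3':(.4837,-.0199),'4':(.5577,-.156)}.items():
    if i in sys.argv: dl=np.r_[np.array(p)-ct[:2], .041-zt]; print(i,'shift m',dl.round(4),'units',(dl/.15).round(4))
E
python3 held.py 3
```

```text
tcp [ 0.4809 -0.0168  0.1376] disc [ 0.4813 -0.0186  0.1411] off [ 0.0004 -0.0018  0.0034]
3 shift m [ 0.0024 -0.0013 -0.1001] units [ 0.016  -0.0088 -0.6673]
```

```bash

python3 -m handwheel '[0.008,-0.005,-0.15,0,0,0,0.008,-0.004,-0.15,0,0,0,0,0,-0.15,0,0,0,0,0,-0.1,0,0,0,0,0,0,0,0,0]'|egrep 'pos|contact|open'
python3 -m handwheel '[0,0,-0.05,0,0,0,0,0,-0.03,0,0,0,0,0,-0.03,0,0,0,0,0,0,0,0,0]'|egrep 'pos|contact|open'
python3 held.py 3
```

```text
eef_pos: [0.4807, -0.0177, 0.0519]
contact_force: [-1.0, 0.4, -1.9]
opening: 0.682
eef_pos: [0.4838, -0.0193, 0.0389]
contact_force: [-0.6, 0.6, -2.5]
opening: 0.681
tcp [ 0.484  -0.0195  0.0392] disc [ 0.4843 -0.0212  0.0424] off [ 0.0004 -0.0017  0.0032]
3 shift m [-0.0006  0.0013 -0.0014] units [-0.0042  0.0084 -0.0092]
```

```bash

python3 -m handwheel '[0,0.006,-0.012,0,0,0,0,0,0,0,0,0]'|egrep 'pos|contact|open'
python3 -m handwheel '[0,0,0,0,0,0,0,0,0,0,0,0,0,0,0,0,0,0,0,0,0,0,0,0]' 0.86|egrep 'pos|contact|open'
python3 -m handwheel '[0,0,0.2,0,0,0,0,0,0.2,0,0,0,0,0,0.2,0,0,0,0,0,0.1,0,0,0,0,0,0,0,0,0]'|egrep 'pos|contact|open'
python3 held.py 3
```

```text
eef_pos: [0.4841, -0.0186, 0.0375]
contact_force: [-0.3, -0.0, -1.8]
opening: 0.682
eef_pos: [0.4842, -0.0188, 0.0376]
contact_force: [-0.4, -0.3, -0.7]
opening: 0.861
eef_pos: [0.4868, -0.0193, 0.147]
contact_force: [0.9, 0.1, 0.4]
opening: 0.859
tcp [ 0.4854 -0.019   0.1445] disc [ 0.4844 -0.0206  0.0402] off [-0.0009 -0.0015 -0.1043]
3 shift m [-0.0007  0.0007  0.0008] units [-0.0049  0.0044  0.0056]
```

```bash

python3 -m handwheel '[0.08,0.256,0,0,0,0,0.08,0.256,0,0,0,0,0.08,0.256,0,0,0,0,0.08,0.256,0,0,0,0,0.08,0.256,0,0,0,0]' 1|egrep 'pos|contact|open'
python3 -m handwheel '[0,0,0,0,0,0,0,0,0,0,0,0,0,0,0,0,0,0,0,0,0,0,0,0]'|egrep 'pos|contact|open|fing'
python3 held.py
```

```text
eef_pos: [0.5428, 0.175, 0.1398]
contact_force: [1.2, 0.1, -0.2]
opening: 1.0
eef_pos: [0.5428, 0.1723, 0.1407]
contact_force: [1.0, -0.4, 0.1]
opening: 0.997
finger_force: 0.0
tcp [0.5431 0.1721 0.1412] disc [0.5439 0.1719 0.0362] off [ 0.0008 -0.0002 -0.1049]
```

```bash

python3 -m handwheel '[0.005,0,-0.22,0,0,0,0,0,-0.22,0,0,0,0,0,-0.22,0,0,0,0,0,-0.07,0,0,0,0,0,0,0,0,0]'|egrep 'pos|contact|open'
python3 -m handwheel '[0,0,0,0,0,0,0,0,0,0,0,0,0,0,0,0,0,0,0,0,0,0,0,0,0,0,0,0,0,0]' 0 60|egrep 'pos|contact|open|fing'
python3 -m handwheel '[0,0,0,0,0,0,0,0,0,0,0,0,0,0,0,0,0,0]'|egrep 'open|fing'
python3 -m handwheel '[0,0,0.24,0,0,0,0,0,0.24,0,0,0,0,0,0.24,0,0,0,0,0,0,0,0,0]'|egrep 'pos|contact|open'
python3 -m handwheel '[-0.054,-0.233,0,0,0,0,-0.054,-0.233,0,0,0,0,-0.054,-0.233,0,0,0,0,-0.054,-0.233,0,0,0,0]'|egrep 'pos|contact|open'
python3 -m handwheel '[-0.054,-0.233,0,0,0,0,-0.054,-0.233,0,0,0,0,-0.054,-0.233,0,0,0,0,-0.054,-0.233,0,0,0,0]'|egrep 'pos|contact|open'
python3 -m handwheel '[0,0,0,0,0,0,0,0,0,0,0,0,0,0,0,0,0,0,0,0,0,0,0,0]'|egrep 'pos|contact|open|fing'
python3 held.py 2
```

```text
eef_pos: [0.5415, 0.1719, 0.0291]
contact_force: [0.8, -0.8, -0.1]
opening: 0.995
eef_pos: [0.5469, 0.1736, 0.0358]
contact_force: [-0.5, -0.6, 7.5]
opening: 0.678
finger_force: 65.1
opening: 0.678
finger_force: 65.1
eef_pos: [0.5496, 0.1743, 0.1499]
contact_force: [1.7, 0.4, -0.6]
opening: 0.676
eef_pos: [0.5112, 0.0327, 0.1405]
contact_force: [-0.0, 0.6, -2.6]
opening: 0.674
eef_pos: [0.4788, -0.1075, 0.1405]
contact_force: [1.0, -0.2, -1.3]
opening: 0.681
eef_pos: [0.4797, -0.1052, 0.1404]
contact_force: [0.4, -0.2, -1.7]
opening: 0.679
finger_force: 65.7
tcp [ 0.4798 -0.105   0.1404] disc [ 0.4802 -0.1067  0.1406] off [ 0.0004 -0.0017  0.0002]
2 shift m [-0.0016 -0.0009 -0.0996] units [-0.0104 -0.0061 -0.6642]
```

```bash

python3 -m handwheel '[-0.005,-0.003,-0.15,0,0,0,-0.005,-0.003,-0.15,0,0,0,0,0,-0.15,0,0,0,0,0,-0.1,0,0,0,0,0,0,0,0,0]'|egrep 'pos|contact|open'
python3 -m handwheel '[0,0,-0.05,0,0,0,0,0,-0.03,0,0,0,0,0,-0.03,0,0,0,0,0,0,0,0,0]'|egrep 'pos|contact|open'
python3 held.py 2
```

```text
eef_pos: [0.4757, -0.1047, 0.0546]
contact_force: [-0.7, 0.4, -3.1]
opening: 0.677
eef_pos: [0.4784, -0.107, 0.0416]
contact_force: [0.7, -0.4, -2.2]
opening: 0.675
tcp [ 0.4784 -0.1071  0.0419] disc [ 0.4788 -0.1084  0.0418] off [ 0.0004 -0.0013 -0.    ]
2 shift m [-0.0002  0.0008 -0.0008] units [-0.0016  0.0053 -0.0056]
```

```bash

python3 -m handwheel '[0,0.004,-0.008,0,0,0,0,0,0,0,0,0]'|egrep 'pos|contact|open'
python3 -m handwheel '[0,0,0,0,0,0,0,0,0,0,0,0,0,0,0,0,0,0,0,0,0,0,0,0]' 0.86|egrep 'pos|contact|open'
python3 -m handwheel '[0,0,0.2,0,0,0,0,0,0.2,0,0,0,0,0,0.2,0,0,0,0,0,0.1,0,0,0,0,0,0,0,0,0]'|egrep 'pos|contact|open'
python3 held.py 2
python3 -m handwheel '[0.121,0.215,0,0,0,0,0.121,0.215,0,0,0,0,0.121,0.215,0,0,0,0,0.121,0.215,0,0,0,0,0.121,0.215,0,0,0,0]' 1|egrep 'pos|contact|open'
python3 -m handwheel '[0.121,0.215,0,0,0,0,0.121,0.215,0,0,0,0,0.121,0.215,0,0,0,0,0.121,0.215,0,0,0,0,0,0,0,0,0,0]' |egrep 'pos|contact|open'
python3 -m handwheel '[0,0,0,0,0,0,0,0,0,0,0,0,0,0,0,0,0,0,0,0,0,0,0,0]'|egrep 'pos|contact|open|fing'
python3 held.py
```

```text
eef_pos: [0.4786, -0.1067, 0.0409]
contact_force: [0.3, 0.8, -3.3]
opening: 0.673
eef_pos: [0.4786, -0.1068, 0.0409]
contact_force: [0.3, -0.0, 0.4]
opening: 0.861
eef_pos: [0.4811, -0.1078, 0.1503]
contact_force: [1.1, -0.2, 0.6]
opening: 0.857
tcp [ 0.4797 -0.1072  0.1478] disc [ 0.4789 -0.1081  0.0402] off [-0.0008 -0.0009 -0.1076]
2 shift m [-0.0003  0.0005  0.0008] units [-0.002   0.0035  0.0053]
eef_pos: [0.5684, 0.0563, 0.1431]
contact_force: [1.1, -0.7, -0.4]
opening: 1.002
eef_pos: [0.6424, 0.1887, 0.1427]
contact_force: [-0.6, -1.7, 0.1]
opening: 0.999
eef_pos: [0.6409, 0.1824, 0.1448]
contact_force: [-0.1, -0.1, 1.2]
opening: 1.001
finger_force: 0.0
tcp [0.6411 0.1824 0.1452] disc [0.6421 0.1827 0.0362] off [ 0.001   0.0002 -0.1091]
```

```bash

python3 -m handwheel '[0.006,0,-0.22,0,0,0,0,0,-0.22,0,0,0,0,0,-0.22,0,0,0,0,0,-0.11,0,0,0,0,0,0,0,0,0]'|egrep 'pos|contact|open'
python3 -m handwheel '[0,0,0,0,0,0,0,0,0,0,0,0,0,0,0,0,0,0,0,0,0,0,0,0,0,0,0,0,0,0]' 0 60|egrep 'pos|contact|open|fing'
python3 -m handwheel '[0,0,0,0,0,0,0,0,0,0,0,0,0,0,0,0,0,0]'|egrep 'open|fing'
python3 -m handwheel '[0,0,0.24,0,0,0,0,0,0.24,0,0,0,0,0,0.24,0,0,0,0,0,0.08,0,0,0,0,0,0,0,0,0]'|egrep 'pos|contact|open'
python3 -m handwheel '[-0.0625,-0.25,0,0,0,0,-0.0625,-0.25,0,0,0,0,-0.0625,-0.25,0,0,0,0,-0.0625,-0.25,0,0,0,0,-0.0625,-0.25,0,0,0,0]'|egrep 'pos|contact|open'
python3 -m handwheel '[-0.0625,-0.25,0,0,0,0,-0.0625,-0.25,0,0,0,0,-0.0625,-0.25,0,0,0,0,-0.0625,-0.25,0,0,0,0,0,0,0,0,0,0]'|egrep 'pos|contact|open'
python3 -m handwheel '[0,0,0,0,0,0,0,0,0,0,0,0,0,0,0,0,0,0]'|egrep 'pos|contact|open|fing'
python3 held.py 4
```

```text
eef_pos: [0.6384, 0.1822, 0.0245]
contact_force: [-1.2, -0.7, -0.7]
opening: 1.0
eef_pos: [0.6446, 0.1838, 0.0331]
contact_force: [-0.3, -0.7, 5.3]
opening: 0.678
finger_force: 64.9
opening: 0.679
finger_force: 65.0
eef_pos: [0.6451, 0.1842, 0.1553]
contact_force: [0.7, 0.3, -1.6]
opening: 0.679
eef_pos: [0.5929, -0.0048, 0.1463]
contact_force: [-0.1, 0.6, -1.8]
opening: 0.679
eef_pos: [0.5552, -0.1591, 0.1468]
contact_force: [-0.3, 0.1, -1.7]
opening: 0.68
eef_pos: [0.5575, -0.1523, 0.1483]
contact_force: [0.1, 0.5, -2.1]
opening: 0.682
finger_force: 65.5
tcp [ 0.5578 -0.1522  0.1487] disc [ 0.558  -0.1531  0.1512] off [ 0.0002 -0.0009  0.0025]
4 shift m [-0.0003 -0.0029 -0.1102] units [-0.0023 -0.0195 -0.7348]
```

```bash

python3 -m handwheel '[-0.002,-0.01,-0.18,0,0,0,0,-0.009,-0.18,0,0,0,0,0,-0.15,0,0,0,0,0,-0.1,0,0,0,0,0,0,0,0,0]'|egrep 'pos|contact|open'
python3 -m handwheel '[0,0,-0.05,0,0,0,0,0,-0.03,0,0,0,0,0,-0.03,0,0,0,0,0,0,0,0,0]'|egrep 'pos|contact|open'
python3 held.py 4
```

```text
eef_pos: [0.5551, -0.1538, 0.054]
contact_force: [-1.2, 0.3, -2.9]
opening: 0.675
eef_pos: [0.558, -0.1564, 0.042]
contact_force: [0.8, -0.1, -2.9]
opening: 0.677
tcp [ 0.5581 -0.1566  0.0423] disc [ 0.5585 -0.1572  0.0449] off [ 0.0004 -0.0007  0.0026]
4 shift m [-0.0008  0.0012 -0.0039] units [-0.0051  0.0083 -0.0261]
```

```bash

python3 -m handwheel '[-0.004,0.006,-0.012,0,0,0,0,0,-0.012,0,0,0,0,0,0,0,0,0]'|egrep 'pos|contact|open'
python3 -m handwheel '[0,0,0,0,0,0,0,0,0,0,0,0,0,0,0,0,0,0,0,0,0,0,0,0]' 0.86|egrep 'pos|contact|open'
python3 -m handwheel '[0,0,0.2,0,0,0,0,0,0.2,0,0,0,0,0,0.2,0,0,0,0,0,0.1,0,0,0,0,0,0,0,0,0]'|egrep 'pos|contact|open'
python3 held.py 4
python3 -m handwheel '[-0.005,0.245,0,0,0,0,-0.005,0.245,0,0,0,0,-0.005,0.245,0,0,0,0,-0.005,0.245,0,0,0,0]' 1|egrep 'pos|contact|open'
python3 -m handwheel '[-0.005,0.245,0,0,0,0,-0.005,0.245,0,0,0,0,-0.005,0.245,0,0,0,0,-0.005,0.245,0,0,0,0]' |egrep 'pos|contact|open'
python3 -m handwheel '[-0.005,0.245,0,0,0,0,-0.005,0.245,0,0,0,0,-0.005,0.245,0,0,0,0,-0.005,0.245,0,0,0,0]' |egrep 'pos|contact|open'
python3 -m handwheel '[0,0,0,0,0,0,0,0,0,0,0,0,0,0,0,0,0,0,0,0,0,0,0,0]'|egrep 'pos|contact|open|fing'
python3 held.py
```

```text
eef_pos: [0.5572, -0.1558, 0.0384]
contact_force: [-0.6, -0.8, -1.6]
opening: 0.677
eef_pos: [0.5558, -0.1554, 0.038]
contact_force: [-4.8, -0.1, 0.0]
opening: 0.858
eef_pos: [0.5607, -0.1573, 0.1496]
contact_force: [0.4, -0.2, 0.2]
opening: 0.862
tcp [ 0.5593 -0.1566  0.1467] disc [ 0.5576 -0.1567  0.0401] off [-0.0017 -0.     -0.1067]
4 shift m [0.0001 0.0007 0.0009] units [0.0007 0.0044 0.0063]
eef_pos: [0.5531, -0.0073, 0.1415]
contact_force: [1.0, -0.7, 0.5]
opening: 1.0
eef_pos: [0.55, 0.14, 0.1415]
contact_force: [0.3, -0.3, 0.0]
opening: 1.001
eef_pos: [0.547, 0.2868, 0.1412]
contact_force: [1.6, 0.3, 0.1]
opening: 0.999
eef_pos: [0.5479, 0.284, 0.1422]
contact_force: [0.4, -0.8, -0.7]
opening: 1.001
finger_force: 0.0
tcp [0.5482 0.2839 0.1426] disc [0.5482 0.2861 0.0361] off [-0.      0.0022 -0.1065]
```

```bash

python3 -m handwheel '[0,0.014,-0.22,0,0,0,0,0,-0.22,0,0,0,0,0,-0.22,0,0,0,0,0,-0.085,0,0,0,0,0,0,0,0,0]'|egrep 'pos|contact|open'
python3 -m handwheel '[0,0,0,0,0,0,0,0,0,0,0,0,0,0,0,0,0,0,0,0,0,0,0,0,0,0,0,0,0,0]' 0 60|egrep 'pos|contact|open|fing'
python3 -m handwheel '[0,0,0,0,0,0,0,0,0,0,0,0,0,0,0,0,0,0]'|egrep 'open|fing'
python3 -m handwheel '[0,0,0.24,0,0,0,0,0,0.24,0,0,0,0,0,0.24,0,0,0,0,0,0.05,0,0,0,0,0,0,0,0,0]'|egrep 'pos|contact|open'
python3 -m handwheel '[-0.0415,-0.267,0,0,0,0,-0.0415,-0.267,0,0,0,0,-0.0415,-0.267,0,0,0,0,-0.0415,-0.267,0,0,0,0]'|egrep 'pos|contact|open'
python3 -m handwheel '[-0.0415,-0.267,0,0,0,0,-0.0415,-0.267,0,0,0,0,-0.0415,-0.267,0,0,0,0,-0.0415,-0.267,0,0,0,0]'|egrep 'pos|contact|open'
python3 -m handwheel '[-0.0415,-0.267,0,0,0,0,-0.0415,-0.267,0,0,0,0,-0.0415,-0.267,0,0,0,0,-0.0415,-0.267,0,0,0,0]'|egrep 'pos|contact|open'
python3 -m handwheel '[0,0,0,0,0,0,0,0,0,0,0,0,0,0,0,0,0,0]'|egrep 'pos|contact|open|fing'
python3 held.py 1
```

```text
eef_pos: [0.5453, 0.2852, 0.0273]
contact_force: [-0.1, -0.0, -0.4]
opening: 0.999
eef_pos: [0.5506, 0.288, 0.0349]
contact_force: [0.5, -0.9, 7.2]
opening: 0.677
finger_force: 64.8
opening: 0.675
finger_force: 64.9
eef_pos: [0.5506, 0.2883, 0.152]
contact_force: [-0.5, 0.9, -2.0]
opening: 0.679
eef_pos: [0.521, 0.1258, 0.1444]
contact_force: [1.2, -0.8, -1.6]
opening: 0.679
eef_pos: [0.4962, -0.0343, 0.1447]
contact_force: [1.3, -0.9, -1.3]
opening: 0.678
eef_pos: [0.4715, -0.1942, 0.1447]
contact_force: [-0.3, -0.3, -2.0]
opening: 0.679
eef_pos: [0.4724, -0.1924, 0.1452]
contact_force: [-0.1, -0.7, -0.6]
opening: 0.679
finger_force: 65.0
tcp [ 0.4727 -0.1918  0.1455] disc [ 0.4729 -0.1938  0.1463] off [ 0.0002 -0.002   0.0008]
1 shift m [ 0.0005 -0.0015 -0.1053] units [ 0.0031 -0.0102 -0.702 ]
```

```bash

python3 -m handwheel '[0.002,-0.005,-0.16,0,0,0,0,-0.004,-0.16,0,0,0,0,0,-0.16,0,0,0,0,0,-0.1,0,0,0,0,0,0,0,0,0]'|egrep 'pos|contact|open'
python3 -m handwheel '[0,0,-0.05,0,0,0,0,0,-0.03,0,0,0,0,0,-0.03,0,0,0,0,0,0,0,0,0]'|egrep 'pos|contact|open'
python3 held.py 1
```

```text
eef_pos: [0.4711, -0.1908, 0.0558]
contact_force: [-0.9, 0.6, -1.1]
opening: 0.682
eef_pos: [0.4739, -0.1943, 0.0435]
contact_force: [0.6, -0.0, -1.9]
opening: 0.681
tcp [ 0.474  -0.1945  0.0439] disc [ 0.4745 -0.1957  0.0447] off [ 0.0004 -0.0012  0.0008]
1 shift m [-0.0011  0.0004 -0.0037] units [-0.0072  0.0026 -0.0245]
```

```bash

python3 -m handwheel '[-0.006,0.002,-0.012,0,0,0,0,0,-0.012,0,0,0,0,0,0,0,0,0]'|egrep 'pos|contact|open'
python3 -m handwheel '[0,0,0,0,0,0,0,0,0,0,0,0,0,0,0,0,0,0,0,0,0,0,0,0]' 0.86|egrep 'pos|contact|open'
python3 -m handwheel '[0,0,0.2,0,0,0,0,0,0.2,0,0,0,0,0,0.2,0,0,0,0,0,0.1,0,0,0,0,0,0,0,0,0]'|egrep 'pos|contact|open'
python3 held.py 1
python3 -m handwheel '[0.1,0.06,0.2,0,0,0,0.1,0.06,0.2,0,0,0,0,0.06,0.2,0,0,0,0,0.06,0.2,0,0,0,0,0,0,0,0,0]' 1|egrep 'pos|contact|open'
python3 -m handwheel '[0,0,0,0,0,0,0,0,0,0,0,0,0,0,0,0,0,0]'|egrep 'pos|time'
python3 look.py; python3 hood.py
python3 - <<'E'
from h import *
im,d,c=cam("wrist"); cv2.imwrite("pics/w5.png",im)
E
```

```text
eef_pos: [0.4728, -0.1943, 0.04]
contact_force: [0.1, -1.2, -1.9]
opening: 0.678
eef_pos: [0.4732, -0.1945, 0.0403]
contact_force: [-0.2, -0.6, -0.3]
opening: 0.858
eef_pos: [0.4755, -0.1959, 0.1499]
contact_force: [0.7, -0.7, 0.3]
opening: 0.858
tcp [ 0.4742 -0.1951  0.1474] disc [ 0.4734 -0.1958  0.0402] off [-0.0008 -0.0007 -0.1072]
1 shift m [-0.      0.0005  0.0008] units [-0.      0.0033  0.0055]
eef_pos: [0.5053, -0.1582, 0.2703]
contact_force: [0.6, 0.1, 2.0]
opening: 1.0
time: 32.4
eef_pos: [0.5018, -0.158, 0.262]
[ 0.5057063  -0.08696182  0.38502967] [ 0.5018272  -0.15804157  0.26216411]
(0.3981, -0.352, 0.0288) (np.int64(187), np.int64(311)) z 0.0572
(0.473, -0.1971, 0.0246) (np.int64(235), np.int64(201)) z 0.0402
(0.5583, -0.1576, 0.0246) (np.int64(306), np.int64(166)) z 0.0402
(0.4788, -0.1084, 0.0247) (np.int64(236), np.int64(126)) z 0.0401
(0.5641, -0.0684, 0.0248) (np.int64(312), np.int64(85)) z 0.04
(0.4842, -0.0201, 0.0248) (np.int64(236), np.int64(40)) z 0.04
scene hood x range [0.1241 0.2899]
side hood x range [0.1136 0.2813]
```

View pics/w5.png

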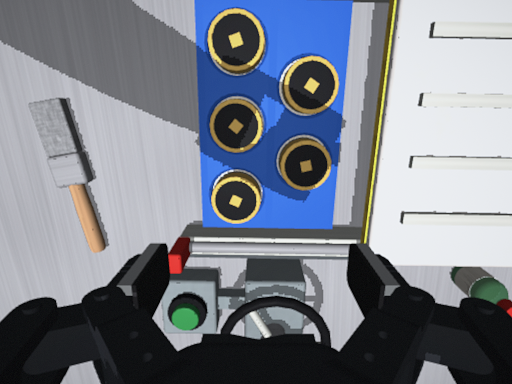

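```bash

python3 -m handwheel '[-0.048,-0.227,0,0,0,0,-0.048,-0.227,0,0,0,0,-0.048,-0.227,0,0,0,0]'|egrep 'pos'
python3 -m handwheel '[-0.048,-0.227,0,0,0,0,-0.048,-0.227,0,0,0,0,-0.048,-0.227,0,0,0,0,0,0,0,0,0,0,0,0,0,0,0,0]'|egrep 'pos'
python3 -m handwheel '[0,0,0,0,0,0,0,0,0,0,0,0]'|egrep 'pos'
python3 - <<'E'
from wheel import *
from plant import ctrl
im,d,c=cam("wrist"); P=pts(c,d); fit(P,im,'wrist')
H,S,V=cv2.split(cv2.cvtColor(im,cv2.COLOR_BGR2HSV))
for nm,m in(('red',((H<6)|(H>174))&(S>170)&(V>90)),('green',(H>45)&(H<80)&(S>120)&(V>60))):
  n,l,st,ce=cv2.connectedComponentsWithStats(m.astype(np.uint8))
  for i in range(1,n):
    if st[i,4]>60:
        q=P[l==i]; q=q[~np.isnan(q[:,0])]; zt=np.percentile(q[:,2],95); t=q[q[:,2]>zt-.006]
        print(nm,ce[i].round(),st[i,4],'top z',zt.round(4),((t.min(0)+t.max(0))/2).round(4))
print(ctrl.get_state()['eef_pos'])
E
```

```text
eef_pos: [0.481, -0.2612, 0.2645]
eef_pos: [0.4589, -0.3641, 0.2641]
eef_pos: [0.4599, -0.3615, 0.2646]
wrist wheel [ 0.5125 -0.364   0.0607] 4069 z 0.0925
red [194.  62.] 401 top z 0.0914 [ 0.4062 -0.2509  0.0898]
red [256. 192.] 339 top z 0.1413 [ 0.4588 -0.3617  0.1398]
green [202. 162.] 783 top z 0.0585 [ 0.3991 -0.3483  0.0562]
[ 0.46004573 -0.36131673  0.26478677]
```

```bash

python3 -m handwheel '[-0.004,0,-0.193,0,0,0,-0.004,0,-0.193,0,0,0,0,0,-0.193,0,0,0,0,0,-0.193,0,0,0,0,0,-0.193,0,0,0]' 1|egrep 'pos|contact'
python3 -m handwheel '[0,0,0,0,0,0,0,0,0,0,0,0,0,0,0,0,0,0,0,0,0,0,0,0,0,0,0,0,0,0]' 0 50|egrep 'pos|contact'
python3 -m handwheel '[0,0,0,0,0,0,0,0,0,0,0,0,0,0,0,0,0,0,0,0,0,0,0,0,0,0,0,0,0,0]'|egrep 'pos|open|for'
python3 -m handwheel '[0.018,0.113,0,0,0,0,0.052,0.102,0,0,0,0,0.081,0.081,0,0,0,0,0.102,0.052,0,0,0,0,0.113,0.018,0,0,0,0]'|egrep 'pos|for'
python3 -m handwheel '[0,0,0,0,0,0,0,0,0,0,0,0]'|egrep 'pos|for'
```

```text
eef_pos: [0.4591, -0.3613, 0.1194]
contact_force: [0.3, 0.5, -0.6]
eef_pos: [0.4598, -0.3636, 0.1231]
contact_force: [0.1, -0.4, 1.0]
eef_pos: [0.4582, -0.3635, 0.1232]
contact_force: [-5.2, 1.4, 6.9]
opening: 0.22
finger_force: 48.8
eef_pos: [0.5148, -0.3111, 0.1232]
contact_force: [-2.2, -16.2, -1.8]
finger_force: 49.7
eef_pos: [0.5156, -0.3114, 0.1233]
contact_force: [0.8, -7.7, 0.4]
finger_force: 51.0
```

```bash

python3 -m handwheel '[0.113,-0.026,0,0,0,0,0.102,-0.052,0,0,0,0,0.081,-0.081,0,0,0,0,0.052,-0.102,0,0,0,0,0.018,-0.113,0,0,0,0]'|egrep 'pos|for'
python3 -m handwheel '[-0.018,-0.113,0,0,0,0,-0.052,-0.102,0,0,0,0,-0.081,-0.081,0,0,0,0,-0.102,-0.052,0,0,0,0,-0.113,-0.018,0,0,0,0]'|egrep 'pos|for'
python3 -m handwheel '[-0.113,0.018,0,0,0,0,-0.102,0.052,0,0,0,0,-0.081,0.081,0,0,0,0,-0.052,0.102,0,0,0,0,-0.018,0.113,0,0,0,0]'|egrep 'pos|for'
python3 -m handwheel '[0,0,0,0,0,0]'|egrep 'pos|for'; python3 hood.py
```

```text
eef_pos: [0.5682, -0.3652, 0.1232]
contact_force: [-9.7, 1.7, 8.7]
finger_force: 51.8
eef_pos: [0.5142, -0.4216, 0.1232]
contact_force: [2.0, 1.2, 6.5]
finger_force: 51.5
eef_pos: [0.4578, -0.3661, 0.1232]
contact_force: [4.2, -1.7, 4.0]
finger_force: 51.4
eef_pos: [0.4581, -0.363, 0.1231]
contact_force: [-1.5, 1.6, 6.3]
finger_force: 52.0
scene hood x range [0.0494 0.2158]
side hood x range [0.0417 0.205 ]
```

Forward by 75 mm as expected; second turn and half of the third.

```bash

python3 -m handwheel '[0.018,0.113,0,0,0,0,0.052,0.102,0,0,0,0,0.081,0.081,0,0,0,0,0.102,0.052,0,0,0,0,0.113,0.018,0,0,0,0]'|egrep 'pos|for'
python3 -m handwheel '[0.113,-0.018,0,0,0,0,0.102,-0.052,0,0,0,0,0.081,-0.081,0,0,0,0,0.052,-0.102,0,0,0,0,0.018,-0.113,0,0,0,0]'|egrep 'pos|for'
python3 -m handwheel '[-0.018,-0.113,0,0,0,0,-0.052,-0.102,0,0,0,0,-0.081,-0.081,0,0,0,0,-0.102,-0.052,0,0,0,0,-0.113,-0.018,0,0,0,0]'|egrep 'pos|for'
python3 -m handwheel '[-0.113,0.018,0,0,0,0,-0.102,0.052,0,0,0,0,-0.081,0.081,0,0,0,0,-0.052,0.102,0,0,0,0,-0.018,0.113,0,0,0,0]'|egrep 'pos|for'
python3 -m handwheel '[0.018,0.113,0,0,0,0,0.052,0.102,0,0,0,0,0.081,0.081,0,0,0,0,0.102,0.052,0,0,0,0,0.113,0.018,0,0,0,0]'|egrep 'pos|for'
python3 -m handwheel '[0,0,0,0,0,0]'|egrep 'pos|for'; python3 hood.py
```

```text
eef_pos: [0.514, -0.3113, 0.1232]
contact_force: [-2.1, -11.2, 1.1]
finger_force: 51.5
eef_pos: [0.5681, -0.3651, 0.1231]
contact_force: [-7.5, 1.6, 10.6]
finger_force: 52.0
eef_pos: [0.5139, -0.4216, 0.1232]
contact_force: [2.9, 0.9, 7.1]
finger_force: 51.7
eef_pos: [0.4578, -0.366, 0.1232]
contact_force: [5.3, -2.1, 5.9]
finger_force: 51.5
eef_pos: [0.5138, -0.3113, 0.1232]
contact_force: [-2.9, -11.1, 3.0]
finger_force: 51.6
eef_pos: [0.5157, -0.3115, 0.1232]
contact_force: [0.1, -5.6, 5.9]
finger_force: 51.5
scene hood x range [-0.0433  0.1213]
side hood x range [-0.0551  0.1073]
```

```bash

python3 -m handwheel '[0.113,-0.018,0,0,0,0,0.102,-0.052,0,0,0,0,0.081,-0.081,0,0,0,0,0.052,-0.102,0,0,0,0,0.018,-0.113,0,0,0,0]'|egrep 'pos|for'
python3 -m handwheel '[-0.018,-0.113,0,0,0,0]'|egrep 'pos|contact'
python3 -m handwheel '[-0.052,-0.102,0,0,0,0]'|egrep 'pos|contact'
python3 -m handwheel '[0,0,0,0,0,0]'|egrep 'pos|contact'
python3 -m handwheel '[-0.041,-0.041,0,0,0,0]'|egrep 'pos|contact'
python3 -m handwheel '[0,0,0,0,0,0]'|egrep 'pos|contact'; python3 hood.py
```

```text
eef_pos: [0.5681, -0.365, 0.1231]
contact_force: [-6.5, 2.7, 11.3]
finger_force: 52.1
eef_pos: [0.5659, -0.3818, 0.1231]
contact_force: [-3.9, 2.7, 11.6]
eef_pos: [0.5586, -0.3973, 0.1232]
contact_force: [-1.6, 3.5, 9.0]
eef_pos: [0.5567, -0.3999, 0.1232]
contact_force: [0.7, -0.3, 7.0]
eef_pos: [0.5529, -0.4041, 0.1233]
contact_force: [5.1, -2.1, 5.1]
eef_pos: [0.5517, -0.4054, 0.1232]
contact_force: [2.4, -3.5, 5.3]
scene hood x range [-0.073   0.0958]
side hood x range [-0.0841  0.0845]
```

```bash

python3 -m handwheel '[-0.041,-0.041,0,0,0,0]'|egrep 'pos|contact'
python3 -m handwheel '[0,0,0,0,0,0]'|egrep 'pos|contact'
python3 -m handwheel '[-0.034,-0.017,0,0,0,0]'|egrep 'pos|contact'
python3 -m handwheel '[0,0,0,0,0,0]'|egrep 'pos|contact'; python3 hood.py
```

```text
eef_pos: [0.5471, -0.4096, 0.1232]
contact_force: [2.2, -1.3, 6.5]
eef_pos: [0.5454, -0.4109, 0.1232]
contact_force: [0.7, -2.5, 6.5]
eef_pos: [0.5418, -0.4132, 0.1232]
contact_force: [5.3, -4.1, 3.8]
eef_pos: [0.5417, -0.4133, 0.1232]
contact_force: [4.9, -2.9, 3.8]
scene hood x range [-0.0739  0.0932]
side hood x range [-0.0814  0.0805]
```

```bash

python3 -m handwheel '[-0.05,-0.03,0,0,0,0]'|egrep 'pos|contact'
python3 -m handwheel '[0,0,0,0,0,0]'|egrep 'pos|contact'
```

```text
eef_pos: [0.5405, -0.4139, 0.1233]
contact_force: [40.9, 14.7, -3.3]
eef_pos: [0.5408, -0.4136, 0.1233]
contact_force: [25.9, 6.1, -0.6]
```

```bash

python3 -m handwheel '[0.04,0.024,0,0,0,0,0,0,0,0,0,0]'|egrep 'pos|contact'
python3 -m handwheel '[0,0,0,0,0,0,0,0,0,0,0,0,0,0,0,0,0,0,0,0,0,0,0,0]' 1|egrep 'pos|contact|open'
python3 -m handwheel '[0,0,0.2,0,0,0,0,0,0.2,0,0,0,0,0,0.2,0,0,0,0,0,0.2,0,0,0,0,0,0.05,0,0,0]'|egrep 'pos|contact|open'
python3 -m handwheel '[-0.19,0.09,0,0,0,0,-0.19,0.09,0,0,0,0,-0.19,0.09,0,0,0,0,-0.19,0.09,0,0,0,0,-0.19,0.09,0,0,0,0]' 0|egrep 'pos|contact|open'
python3 -m handwheel '[0,0,0,0,0,0,0,0,0,0,0,0,0,0,0,0,0,0,0,0,0,0,0,0]'|egrep 'pos|open'
python3 - <<'E'
from h import *
im,d,c=cam("wrist"); P=pts(c,d); cv2.imwrite("pics/w6.png",im)
H,S,V=cv2.split(cv2.cvtColor(im,cv2.COLOR_BGR2HSV)); m=((H>45)&(H<80)&(S>120)&(V>60)).astype(np.uint8)
n,l,st,ce=cv2.connectedComponentsWithStats(m); i=1+np.argmax(st[1:,4]); q=P[l==i]; q=q[~np.isnan(q[:,0])]
zt=np.percentile(q[:,2],90); t=q[q[:,2]>zt-.004]; print(ce[i],st[i],zt,((t.min(0)+t.max(0))/2).round(4),np.ptp(t,0).round(4))
from plant import ctrl; print(ctrl.get_state()['eef_pos'],ctrl.get_state()['time'])
E
python3 hood.py
```

```text
eef_pos: [0.5416, -0.4133, 0.1232]
contact_force: [7.8, -2.9, 3.5]
eef_pos: [0.5377, -0.4113, 0.1192]
contact_force: [0.5, 0.3, -0.1]
opening: 0.779
eef_pos: [0.54, -0.4134, 0.2541]
contact_force: [1.0, -0.5, 1.0]
opening: 1.001
eef_pos: [0.3944, -0.343, 0.246]
contact_force: [-0.5, 0.0, 0.7]
opening: 0.298
eef_pos: [0.397, -0.3449, 0.2478]
opening: -0.004
[259.49449204 177.22276622] [244 162  32  32 817] 0.05828883650841767 [ 0.3993 -0.3485  0.057 ] [0.0335 0.034  0.0054]
[ 0.39718662 -0.34493336  0.24783999] 42.2667
scene hood x range [-0.0756  0.0913]
side hood x range [-0.0862  0.0807]
```

View pics/w6.png

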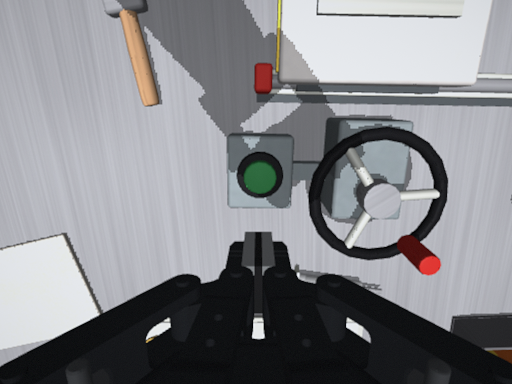

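```bash

python3 -m handwheel '[0.012,-0.014,-0.22,0,0,0,0,0,-0.22,0,0,0,0,0,-0.22,0,0,0,0,0,-0.22,0,0,0,0,0,-0.22,0,0,0]' 0|egrep 'pos|contact'
python3 -m handwheel '[0,0,0,0,0,0,0,0,0,0,0,0]'|egrep 'pos|contact'
python3 -m handwheel '[0,0,-0.027,0,0,0,0,0,0,0,0,0]'|egrep 'pos|contact'
python3 -m handwheel '[0,0,-0.02,0,0,0,0,0,0,0,0,0]'|egrep 'pos|contact'
```

```text
eef_pos: [0.3988, -0.3467, 0.0814]
contact_force: [0.3, -0.7, -0.8]
eef_pos: [0.3979, -0.3457, 0.0814]
contact_force: [0.8, 0.0, 0.4]
eef_pos: [0.3993, -0.3476, 0.0806]
contact_force: [-0.3, 0.2, 0.4]
eef_pos: [0.3988, -0.3471, 0.077]
contact_force: [0.3, -0.4, 1.9]
```

```bash

python3 -m handwheel '[0,0,-0.02,0,0,0,0,0,0,0,0,0]'|egrep 'pos|contact'
python3 -m handwheel '[0,0,-0.013,0,0,0,0,0,0,0,0,0]'|egrep 'pos|contact'
python3 -m handwheel '[0,0,-0.007,0,0,0,0,0,0,0,0,0]'|egrep 'pos|contact'
```

```text
eef_pos: [0.3989, -0.3472, 0.0737]
contact_force: [0.6, -0.2, 4.5]
eef_pos: [0.3989, -0.3472, 0.0716]
contact_force: [1.3, -0.4, 4.7]
eef_pos: [0.3989, -0.3472, 0.071]
contact_force: [0.5, 0.6, 7.7]
```

```bash

python3 -m handwheel '[0,0,-0.005,0,0,0,0,0,0,0,0,0,0,0,0,0,0,0]'|egrep 'pos|contact'
python3 -m handwheel '[0,0,0.2,0,0,0,0,0,0.22,0,0,0,0,0,0.22,0,0,0,0,0,0.22,0,0,0,0,0,0.22,0,0,0]'|egrep 'pos|contact'
python3 -m handwheel '[0,0,0,0,0,0,0,0,0,0,0,0,0,0,0,0,0,0]'|egrep 'pos|contact'
python3 hood.py
python3 - <<'E'
from h import *
im,d,c=cam("side"); cv2.imwrite("pics/s9.png",cv2.resize(im[100:320,130:400],(780,636)[:2] and (736,600),interpolation=cv2.INTER_CUBIC))
E
```

```text
eef_pos: [0.3989, -0.3472, 0.071]
contact_force: [-1.0, 2.3, 12.2]
eef_pos: [0.3975, -0.3455, 0.2312]
contact_force: [1.1, -0.8, 0.5]
eef_pos: [0.3976, -0.3456, 0.2294]
contact_force: [0.3, 0.8, -0.5]
scene hood x range [-0.0723  0.0906]
side hood x range [-0.0846  0.0829]
```

View pics/s9.png

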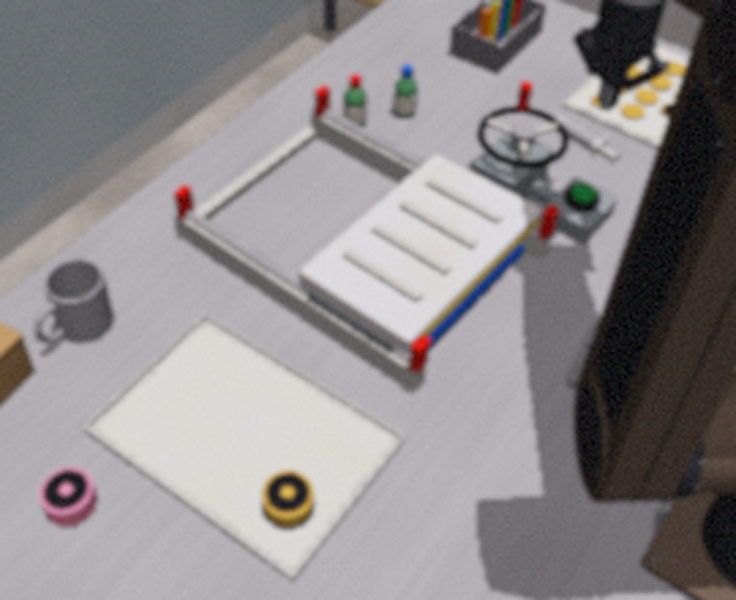

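```bash
python3 - <<'E'
from h import *
im,d,c=cam("side"); P=pts(c,d)
q=P[(abs(P[...,2]-.036)<.004)&(P[...,0]>.35)&(P[...,0]<.75)&(P[...,1]>.1)&(P[...,1]<.36)]
print('spare',((q.min(0)+q.max(0))/2).round(3),np.median(q,0).round(3))
w=(im.min(2)>150)&(abs(P[...,2]-.004)<.008)&(P[...,0]>.3)&(P[...,0]<.8)&(P[...,1]>.05)&(P[...,1]<.42)
print('tray',cv2.minAreaRect(P[w][:,:2].astype(np.float32)))
from plant import ctrl; print(ctrl.sign_off(),ctrl.get_state()['time'])
E
```

```text
spare [0.44  0.27  0.036] [0.44  0.271 0.035]
tray ((0.549920380115509, 0.23501020669937134), (0.36996665596961975, 0.49981969594955444), 89.98221588134766)
the job is handed in; nothing more can be done
the job is handed in; nothing more can be done
```

The job is handed in. I parked the hood, put a spare in each of the four empty pockets (measured fully down), wound the hood forward to the near stops, then pressed and released the button; the fifth spare still lies flat in the tray, and no pass/fail verdict came back.

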